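# Put the ribbon spools away in the flip-lid box

### The arm

A 6-joint arm with a two-finger parallel gripper is mounted at the origin on a cart in front of the work surface, level with it; the furniture and walls round the work are solid. World frame = base frame: x ahead of the robot, y to its left, z up, the work surface at z = 0. Lengths are in mm, angles in degrees, forces in N, time in s.
With the tool pointing down it reaches from about 350 to 850 mm from the base axis. Payload 8.1 kg.
Tool frame: the origin (TCP) lies midway between the tips of the shut fingers; the grasp point (between the pads) lies grasp_offset behind it (grasp_offset is the distance from the TCP to the grasp point, in mm); z points along the fingers, y is the line along which they close (so a half turn about z gives the same grasp; the last joint's range is limited). The gripper opens to 85 mm and grips with 20 to 120 N. Pads are 22 mm wide; open, the fingers measure 114 mm over their backs; the gripper's body (76 mm by 85 mm) begins 54 mm behind the grasp point. The pads swing forward as they close: fully open they stand 13 mm farther back than shut.
Start: joints at [70.107, 7.471, 85.268, -0, 87.261, -4.893], TCP at [155.27, 579.566, 231.292] pointing down, gripper open.
Joint ranges: [-169.43, 169.43], [-51.17, 129.36], [1.28, 143.12], [-76.62, 256.62], [0, 156.53], [-152.29, 152.29]. Speed limits (degrees/s): [136.94, 136.94, 159.86, 180, 180, 180].

### API

Orientations are given as [roll, pitch, yaw] about the fixed x, y, z axes, in that order (R = Rz(yaw) Ry(pitch) Rx(roll)).
In Python, from bench import sense, snapshot, camera_params, hand_in, masks_of, pinpoint, grasp_offset gives the robot as it stands.
- The arm moves only by the tool step_arm, never from a script. Its argument "targets" is a list of rows, each an object with "angular": the turn, a rotation vector about the tool's x, y, z scaled (see below), a list of three; "dp": the shift along the tool's x, y, z scaled (see below), a list of three; "fingers": the closure, from 0 (fully open) to 1 (shut). A call has exactly 8 rows; each row is the pose to reach, as a shift and turn from the pose commanded when the call began, along the tool's axes at that moment, turning the shorter way round; what a row does not reach only later rows make up. The controller multiplies each number of a shift by 0.2 m and each number of a turn by 180 degrees. A row lasts 1/8 s, in which the tool goes at most 62.5 mm and 10.7 degrees, less where a joint would pass 70% of its speed; a pose out of reach is approached as far as the arm can. A call with a number of a shift or a turn outside -1 to 1 is refused whole. A call with a gripper value outside its range is refused whole. The fingers move at their own pace and stop on an object; "newtons" is the grip in N (left out, the last holds). Time passes only in rows, so rows that repeat a pose let the fingers close, or fill a call up. It gives the time, the measured TCP pose, the force, the opening and the grip force at its end, in the units of the state.
- sense(): the state, without advancing time (a new reading comes with each control period).
- snapshot(name): name is "scene" or "top" or "wrist"; returns the picture (480x640x3 uint8, blue, green, red); there is no depth.
- camera_params(name): a dict with "vfov" (degrees; the focal length in pixels is half the picture's height over the tangent of half this angle, whatever the lens; pixels are square), "cx", "cy" (the principal point, pixels), "R" (3x3) and "t" (3): a world point X has camera coordinates R X + t. Camera axes: x right, y down, z forward; pixel columns grow to the right and rows downward; lengths in mm; the calibration is good to about 2 mm. The wrist camera is an equidistant fisheye: a pixel r from the principal point sees the ray r / f radians off the axis. A picture is of the moment at which its call begins: read the wrist's pose just before it. camera_params takes no time and is no camera call; for the wrist camera it gives the pose at the moment of the call.
- hand_in(): hands the job in; it is judged then, once.
Trained networks look in the newest picture that a camera, given by its name, has taken for a name from the list of things; names that differ only in an ending like _2 or _b are one class to them, and where a whole thing is asked for, a point or a joint stands for the part that bears it (a point fixed in the world has none). Each returns a list of dicts, best first, with "conf" (0 to 1); they miss things now and then, are a little off and sometimes report something else, mostly with a low value. They report only what shows in the picture. A call takes as long as a camera call. They do not tell look-alikes from the thing itself.
- masks_of(camera, label): "pixels" (480x640 bool, what is visible of it) and "at" ([column, row] in pixels, amid what is visible of it).
- pinpoint(camera, label): "at" ([column, row] in pixels: a listed point, or the origin of a listed thing).
The state is a dict: "time": time; "joint_pos": joint angles; "qd": joint speeds; "joint_efforts": joint torques, N m; "tool_pos": TCP position; "tcp_rot": TCP orientation; "ft_force": force on the tool from outside, world axes, zero at the start; "wrist_torque": the same for the moment, N m; "finger_gap": finger opening in mm; "grip_force": force on a finger pad.
Only numpy, scipy, OpenCV 4.12 (cv2) and the standard library are available. Lean on these libraries where they do the work, as an engineer would, in place of code of your own. Each camera call takes 0.05 s, during which the arm holds its last target. There are 200 camera calls.

### The job

Press the thumb latch on the front of the wooden ribbon box so that its sprung lid pops up fully, then pick up the scoop tray and tip the two ribbon spools off it into the box. Stand the empty tray flat on the counter again and push the lid down until it snaps shut and stays shut. Do not knock over or push aside any of the other things on the counter.

Things in the scene. Friction and masses are not known exactly. Their poses are not given: they have to be found in the camera images.
- ribbon_box: Dark wooden open-topped box with a sprung lid, fixed to the counter; outside 130 (x) x 170 (y) x 94 mm high, walls and floor 5 mm, inner depth 89 mm. Origin: centre of its underside. Its -x side is the front with the brass latch; x points from front to hinge, z up. Stands to the robot's left, its front roughly to the robot's right (yaw 1.1 to 1.7).
- lid (a joint): Sprung lid of the box, rad: 0 to 0.01 when shut and latched (can be pressed to -0.02), 1.3 (stop) when sprung fully open. Turns about the horizontal line through lid_hinge along the box's y; the front edge rises as it grows. The spring opens it unless latched (1 to 2 N at the front edge, weaker when open); the latch adds resistance near shut: 5 to 10 N at the brow to snap it.
- lid_hinge (a point): Hinge line of the lid at mid-width, on the box (does not move with the lid): 67 mm behind the box's centre, 98 mm above the counter. Axes as the box's.
- lid_brow (a point): On the lid's outer (upper) face at mid-width, 165 mm from the hinge line; moves with the lid. Lid: 6 mm plate, 172 mm wide, its mid-plane through the hinge line; before the box's front it goes on as a brow 90 mm wide ending 179 mm from the hinge line, overhanging the latch. Axes: x along the lid from front edge to hinge, z its outward normal.
- latch_pad (a point): Pressing point: middle of the upper face of the brass latch plate, 46 (y) x 42 mm, on the box's front under the brow. Pressed along (sin 40 deg, 0, -cos 40 deg) in the box's frame, square to its face; the tool, tilted 30 to 45 deg, has to pass before and under the brow. At rest it is 105 mm in front of the box's centre, 40 mm above the counter. Axes: the box's, turning with the latch.
- latch (a joint): Thumb latch, rad: 0 at rest (sprung back), grows as pressed, stop at 0.32. It turns about a pin 31 mm from the pressing point, so the pad moves 10 mm in all; the lid is let go at about 0.12 to 0.2 (4 to 6 mm). Takes about 2 N to start and 4 N fully down.
- box_mouth (a point): Centre of the box's open mouth, at rim height (94 mm above the counter). Axes as the box's.
- tray_deck (a point): Loose polished aluminium scoop tray (0.12 kg), deck 160 (x) x 86 (y) x 3 mm. Point: centre of the deck's upper face, 3 mm above the underside. Side walls 20 mm high, rear wall (-x) 24 mm, open front (+x), where things slide off. Axes: x to the open front, y across, z up. Spools begin to slide at 13 to 20 deg of tip; 40 to 50 deg empties it.
- tray_lip (a point): Middle of the tray's open front edge, 80 mm in front of tray_deck, on the upper face. Axes as tray_deck.
- tray_grip (a point): Point on the tray's wooden handle, 103 mm behind and 63 mm above tray_deck. The handle is a bar 12 mm wide (y), 22 mm deep, rising from the rear wall along (-sin 25 deg, 0, cos 25 deg) in the tray's frame; it goes on 22 mm beyond this point. Axes as tray_deck. Hold it across its 12 mm width, tool pointing down along the bar; grip firmly (40 N or more) or the tray turns in the fingers.
- spool_wide_center (a point): Wider ribbon spool, 68 mm across, 26 mm high, 45 g, lying flat on the tray; point at its centre. Either spool can be the front one.
- spool_small_center (a point): Smaller ribbon spool, 60 mm across, 20 mm high, 45 g, lying flat on the tray; point at its centre.
- bell: Bystander: counter bell, 85 mm across, 59 mm high, between tray and box on the robot's side. Origin: centre of its underside, as for all bystanders.
- tape_dispenser: Bystander: tape dispenser, 54 x 138 mm (its y), 79 mm high, between tray and box.
- pen_cup: Bystander: square woven cup with pens, 72 x 74 mm, 170 mm high with the pens, between tray and box, farther back.
- price_tag: Bystander: small price easel, 40 x 58 x 39 mm, on the robot's side of the box.
Mind the look-alikes: they are no part of the job. Leave any pink or purple look-alike of the part that bears spool_small_center alone.

How it is judged (in metres and radians):
On the way, in this order (a step that is already met when the one before it is completed fails the run):
1. the latch is pressed and the lid has sprung open (over 1.1 rad) (value of joint lid above 1.1 rad), for 0.2 s.
2. the tray is tipped (over 0.3 rad) with its lip at the box's mouth (within 100 mm of its centre, seen from above) (angle between tray_deck's own z axis and vertical above 0.3 rad and horizontal distance between tray_lip and box_mouth below 0.1 m).
3. both spools lie inside the box (x of spool_wide_center in the frame of ribbon_box between -0.062 and 0.062 m and y of spool_wide_center in the frame of ribbon_box between -0.082 and 0.082 m and z of spool_wide_center in the frame of ribbon_box between 0 and 0.092 m and x of spool_small_center in the frame of ribbon_box between -0.062 and 0.062 m and y of spool_small_center in the frame of ribbon_box between -0.082 and 0.082 m and z of spool_small_center in the frame of ribbon_box between 0 and 0.092 m), for 0.2 s.
At the end, for the whole second after the job is handed in: Both spools are inside the box (centres within its walls and below the rim), the lid is shut and latched (lid below 0.03 rad, latch back below 0.06 rad), and the empty tray stands flat on the counter (tilt below 0.08 rad, deck less than 12 mm above the counter), let go (all of step 3 and value of joint lid below 0.03 rad and value of joint latch below 0.06 rad and angle between tray_deck's own z axis and vertical below 0.08 rad and height (world z) of tray_deck between -0.01 and 0.012 m); the robot touches nothing.
It fails at once if a bystander is knocked over (tilt over 0.4 rad) or pushed more than 40 mm (distance of any of bell, tape_dispenser, pen_cup, price_tag from where it was at the start of the episode above 0.04 m or angle between any of bell, tape_dispenser, pen_cup, price_tag's own z axis and vertical above 0.4 rad).
It also fails if it takes over 72 s, if anything falls off the work surface, if the arm or the gripper's body presses on something with over 40 N, if the wrist force passes 120 N, or if a joint passes its speed limit or range.

## Working session

There is one attempt and no reset: what is moved stays moved. The work goes in short steps, Python scripts to look and compute and a tool call to move; the robot and the scene stay as the last step left them, time stands still between calls to the robot, and variables do not carry over. Pictures are saved under pics/ and viewed, at most 10 in all, crops included, and the job is handed in when it is done.

Besides the shell and the picture viewer there is one more tool, called as a command line: name --argument value ..., lists and objects as JSON in quotes. step_arm: Moves the arm, as the interface text tells. Its arguments: {"type":"object","properties":{"targets":{"type":"array","items":{"type":"object","properties":{"angular":{"type":"array","items":{"type":"number","minimum":-1,"maximum":1}},"dp":{"type":"array","items":{"type":"number","minimum":-1,"maximum":1}},"fingers":{"type":"number"}}}},"newtons":{"type":"number"}},"required":["targets"]}

```bash
mkdir -p pics; ls; cat > h.py <<'E'
import numpy as np, cv2
from scipy.spatial.transform import Rotation as Ro
from scipy.optimize import least_squares
from bench import *
def ray(cam,px,P=None):
    P=P or camera_params(cam); R=np.array(P["R"]);t=np.array(P["t"]);f=240/np.tan(np.radians(P["vfov"]/2))
    d=np.array([px[0]-P["cx"],px[1]-P["cy"]],float)
    if cam=="wrist":
        r=np.hypot(*d);th=r/f; v=np.array([*(d/max(r,1e-9)*np.sin(th)),np.cos(th)])
    else: v=np.array([*(d/f),1.])
    v=R.T@v; return -R.T@t, v/np.linalg.norm(v)
def onz(cam,px,z,P=None):
    o,v=ray(cam,px,P); return o+v*(z-o[2])/v[2]
def tri(L):
    A=np.zeros((3,3));b=np.zeros(3)
    for o,v in L:
        M=np.eye(3)-np.outer(v,v);A+=M;b+=M@o
    p=np.linalg.solve(A,b); return p,[round(float(np.linalg.norm(np.cross(p-o,v))),1) for o,v in L]
E
python3 - <<'E'
from h import *
print(sense(),grasp_offset if not callable(grasp_offset) else grasp_offset())
a=snapshot("scene");b=snapshot("top")
cv2.imwrite("pics/scene.png",a);cv2.imwrite("pics/top.png",b)
for c in("scene","top"): 
    P=camera_params(c);print(c,P["vfov"],np.round(-np.array(P["R"]).T@P["t"]))
for n in ["ribbon_box","lid_hinge","lid_brow","latch_pad","box_mouth","tray_deck","tray_lip","tray_grip","spool_wide_center","spool_small_center","bell","tape_dispenser","pen_cup","price_tag"]:
    print(n,[[c]+[(np.round(d["at"]).astype(int).tolist(),round(d["conf"],2)) for d in pinpoint(c,n)] for c in("scene","top")])
E
```

```text
pics
{'time': 0.0, 'joint_pos': array([ 7.01063267e+01,  7.51581092e+00,  8.53291000e+01,  2.67873713e-03,
        8.72610154e+01, -4.89381770e+00]), 'qd': array([-0.00448286,  0.05417955,  0.12730512, -0.02741938, -0.02767939,
        0.04903499]), 'joint_efforts': array([ 3.00566289e-04, -5.69411659e+01, -5.00550449e+01, -1.42643812e-04,
        1.46374493e-02, -1.74936469e-05]), 'tool_pos': array([155.07386253, 579.05094035, 230.23881794]), 'tcp_rot': array([-1.79894688e+02, -1.17021879e-02,  1.65000003e+02]), 'ft_force': array([-0.06736905,  0.21368346,  0.51997522]), 'wrist_torque': array([ 0.00162558,  0.02632766, -0.02351065]), 'grip_force': 0.0, 'finger_gap': 85.20783445430095} 18.700000000000003
scene 53.26710812326131 [  63. -972.  534.]
top 49.42592944380539 [ 397.  -27. 1317.]
ribbon_box [['scene', ([287, 237], 0.78)], ['top', ([202, 234], 0.74)]]
lid_hinge [['scene', ([283, 198], 0.81)], ['top', ([164, 227], 0.85)]]
lid_brow [['scene', ([292, 215], 0.68)], ['top', ([232, 239], 0.84)]]
latch_pad [['scene', ([295, 237], 0.83)], ['top', ([241, 241], 0.5)]]
box_mouth [['scen
[... 281 characters left out ...]
319], 0.72)], ['top', ([455, 241], 0.74)]]
spool_wide_center [['scene', ([363, 307], 0.96)], ['top', ([401, 235], 0.72), ([377, 232], 0.21)]]
spool_small_center [['scene', ([445, 330], 0.93), ([376, 325], 0.58), ([330, 270], 0.5), ([390, 290], 0.16)], ['top', ([422, 242], 0.9), ([474, 274], 0.65), ([314, 224], 0.65)]]
bell [['scene', ([285, 289], 0.96), ([294, 236], 0.4)], ['top', ([326, 283], 0.77), ([422, 243], 0.57)]]
tape_dispenser [['scene', ([331, 268], 0.93)], ['top', ([314, 224], 0.69), ([165, 226], 0.61), ([327, 285], 0.55)]]
pen_cup [['scene', ([392, 289], 0.89)], ['top', ([361, 190], 0.83), ([326, 283], 0.17)]]
price_tag [['scene', ([255, 259], 0.82)], ['top', ([261, 290], 0.86)]]
```

View pics/scene.png

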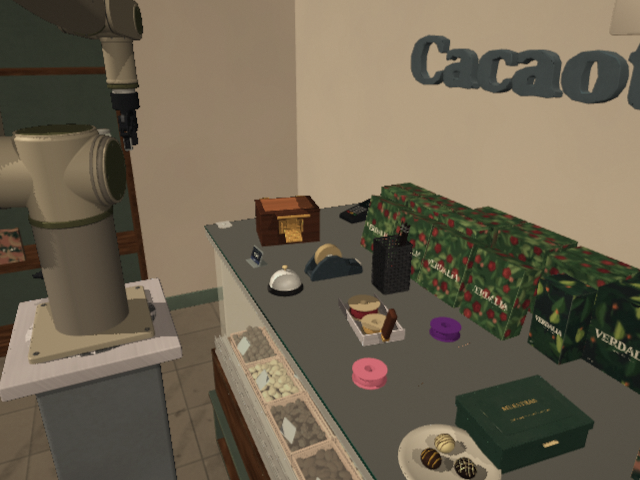

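View pics/top.png

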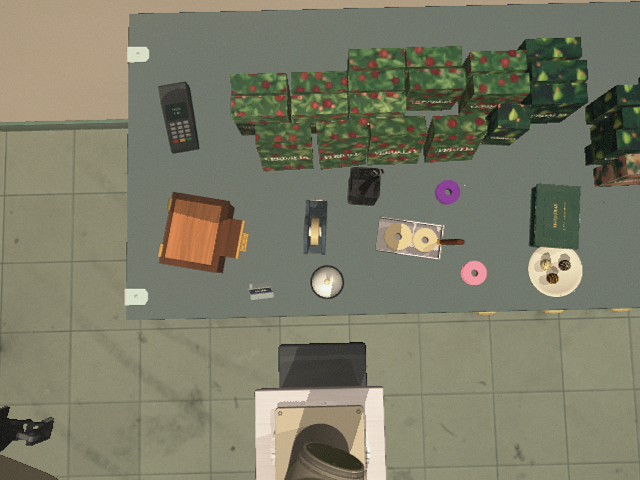

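```bash
python3 - <<'E'
from h import *
T=lambda s,t:tri([ray("scene",s),ray("top",t)])
for n,s,t in [("box",(287,237),(202,234)),("hinge",(283,198),(164,227)),("brow",(292,215),(232,239)),("latch",(295,237),(241,241)),("mouth",(286,206),(195,232)),("deck",(368,319),(407,236)),("lip",(356,303),(374,235)),("grip",(387,319),(455,241)),("wide",(363,307),(401,235)),("small",(376,325),(422,242)),("bell",(285,289),(326,283)),("tape",(331,268),(314,224)),("cup",(392,289),(361,190)),("tag",(255,259),(261,290)),("look",(445,330),(474,274))]:
    p,e=T(s,t);print(n,np.round(p),e)
E
```

```text
box [540. 289.  -7.] [1.1, 1.1]
hinge [551. 352.  96.] [2.3, 2.3]
brow [517. 192.  97.] [1.4, 1.4]
latch [519. 181.  35.] [2.6, 2.6]
mouth [535. 281.  94.] [0.0, 0.0]
deck [ 520. -232.    2.] [2.3, 2.3]
lip [ 530. -152.   -4.] [3.0, 3.0]
grip [ 498. -337.   67.] [3.5, 3.5]
wide [ 520. -214.   22.] [3.9, 3.9]
small [ 509. -271.   12.] [3.9, 3.9]
bell [410. -26.  -3.] [1.6, 1.6]
tape [553.   3.  11.] [5.2, 5.2]
cup [ 647. -122.   -9.] [1.6, 1.6]
tag [393. 138.  10.] [2.1, 2.1]
look [ 475. -415.   91.] [67.4, 67.4]
```

The scene and top pictures agree: the box is at top (200,234). The tray is at top (410,238), with the wide spool in front (398,236) and the small one behind (424,239). For spool_small the candidates are tan on the tray (424,239), pink (474,273) and purple (448,192); I choose the tan one and leave the other two alone. The tray with its handle at (455,241) is unique, apart from the network's false hits on the bell and tape dispenser.

```bash
cat >> h.py <<'E'
def proj(cam,X,P=None):
    P=P or camera_params(cam);c=np.array(P["R"])@X+np.array(P["t"]);f=240/np.tan(np.radians(P["vfov"]/2))
    if cam=="wrist":
        r=np.hypot(c[0],c[1]);k=np.arctan2(r,c[2])*f/max(r,1e-9)
    else: k=f/c[2]
    return np.array([P["cx"]+k*c[0],P["cy"]+k*c[1]])
def fit(obs,x0):
    # obs: (cam,P,local point,pixel); x=[x,y,yaw deg]
    W=lambda x,l:Ro.from_euler('z',x[2],degrees=True).apply(l)+[x[0],x[1],0]
    g=lambda x:np.concatenate([proj(c,W(x,l),P)-p for c,P,l,p in obs])
    s=least_squares(g,x0,loss='soft_l1',f_scale=1.5,x_scale=[10,10,3]);return s.x,np.round(g(s.x).reshape(-1,2),1)
BOX=dict(ribbon_box=(0,0,0),lid_hinge=(67,0,98),lid_brow=(-98,0,101),latch_pad=(-105,0,40),box_mouth=(0,0,94))
TRAY=dict(tray_deck=(0,0,3),tray_lip=(80,0,3),tray_grip=(-103,0,66))
def target(fr,yaw,org,local,tilt):
    """TCP pose: fr local point, tool z=(sin tilt,0,-cos tilt) in frame, tool y=-frame y"""
    R=Ro.from_euler('z',yaw,degrees=True)*Ro.from_euler('y',-tilt,degrees=True)*Ro.from_euler('x',180,degrees=True)
    return Ro.from_euler('z',yaw,degrees=True).apply(local)+[org[0],org[1],0],R
def delta(p0,R0,p1,R1):
    return np.round(R0.inv().apply(np.array(p1)-p0)/200,4).tolist(),np.round((R0.inv()*R1).as_rotvec()/np.pi,4).tolist()
def E(r): return Ro.from_euler('xyz',r,degrees=True)
E
python3 - <<'E'
from h import *
S,T=camera_params("scene"),camera_params("top")
px=dict(ribbon_box=((287,237),(202,234)),lid_hinge=((283,198),(164,227)),lid_brow=((292,215),(232,239)),latch_pad=((295,237),(241,241)),box_mouth=((286,206),(195,232)),tray_deck=((368,319),(407,236)),tray_lip=((356,303),(374,235)),tray_grip=((387,319),(455,241)))
for D,x0 in((BOX,[537,286,78]),(TRAY,[520,-232,80])):
    obs=[(c,P,np.array(D[n],float),np.array(px[n][i],float)) for n in D for i,(c,P) in enumerate((("scene",S),("top",T)))]
    x,r=fit(obs,x0);print(x,r.tolist())
W=camera_params("wrist");s=sense();R=E(s['tcp_rot']);c=-np.array(W["R"]).T@W["t"]
print(W["vfov"],R.inv().apply(c-s['tool_pos']),R.inv().apply(np.array(W["R"])[2]))
E
```

```text
[536.61010836 284.39084948  78.82155353] [[-0.2, -1.7], [0.8, 1.4], [-0.8, -0.3], [1.1, -0.6], [0.1, -1.0], [1.7, -0.9], [-2.0, -1.4], [-0.1, -0.0], [0.0, -0.4], [-1.6, -0.6]]
[ 516.60343674 -233.5610687    80.17942549] [[-0.1, 0.3], [0.2, 2.2], [-0.6, -2.2], [1.9, -1.4], [1.8, -0.5], [-1.4, 1.0]]
65.70646984690485 [  81.59689641   -0.39408818 -141.20449687] [-3.18033110e-01 -3.00857586e-04  9.48079559e-01]
```

```bash
cat >> h.py <<'E'
import json,os
BX=[536.6,284.4,78.8]; TR=[516.6,-233.6,80.2]
def getc():
    if os.path.exists("cmd.json"):
        d=json.load(open("cmd.json"));return np.array(d[0]),Ro.from_quat(d[1])
    return np.array([155.27,579.566,231.292]),E([180,0,165])
def plan(p1,R1,n=1,rows=8,last=True):
    """n calls; prints dp, angular at each row end; tracks the commanded pose"""
    p0,R0=getc();v=(R0.inv()*R1).as_rotvec();ps,Rs=p0,R0
    for k in range(n):
        pe=p0+(np.array(p1)-p0)*(k+1)/n;Re=R0*Ro.from_rotvec(v*(k+1)/n)
        d=np.round(Rs.inv().apply(pe-ps)/200,3);a=np.round((Rs.inv()*Re).as_rotvec()/np.pi,3)
        print("mm",round(float(np.linalg.norm(d*200))),"deg",round(float(np.linalg.norm(a)*180),1))
        for i in range(1,rows+1): print("  ",np.round(d*i/rows,3).tolist(),np.round(a*i/rows,3).tolist())
        ps,Rs=ps+Rs.apply(d*200),Rs*Ro.from_rotvec(a*np.pi)
    json.dump([ps.tolist(),Rs.as_quat().tolist()],open("cmd.json","w"))
E
python3 - <<'E'
from h import *
_,R=target(None,78.8,BX,(0,0,0),40)
pad,_=target(None,78.8,BX,(-105,0,40),40)
plan(pad-R.as_matrix()[:,2]*90,R,3,4)
print(getc()[0],getc()[1].as_euler('xyz',degrees=True))
E
```

```text
mm 196 deg 31.2
   [-0.19, -0.146, 0.051] [-0.014, 0.015, 0.038]
   [-0.38, -0.291, 0.102] [-0.028, 0.03, 0.076]
   [-0.569, -0.436, 0.153] [-0.042, 0.044, 0.115]
   [-0.759, -0.582, 0.204] [-0.056, 0.059, 0.153]
mm 196 deg 31.0
   [-0.24, -0.043, -0.007] [-0.014, 0.015, 0.038]
   [-0.481, -0.086, -0.014] [-0.028, 0.03, 0.076]
   [-0.722, -0.13, -0.021] [-0.041, 0.044, 0.114]
   [-0.962, -0.173, -0.028] [-0.055, 0.059, 0.152]
mm 196 deg 31.2
   [-0.227, 0.076, -0.048] [-0.014, 0.015, 0.038]
   [-0.454, 0.152, -0.097] [-0.028, 0.03, 0.076]
   [-0.682, 0.228, -0.146] [-0.041, 0.045, 0.115]
   [-0.909, 0.304, -0.194] [-0.055, 0.06, 0.153]
[504.9050282  124.52183541 108.98323912] [-179.92618846  -40.04472192   78.78277047]
```

step_arm --targets '[{"dp": [-0.19,-0.146,0.0],"angular": [-0.014,0.015,0.038],"fingers": 1},{"dp": [-0.38,-0.291,0.0],"angular": [-0.028,0.03,0.076],"fingers": 1},{"dp": [-0.569,-0.436,0.1],"angular": [-0.042,0.044,0.115],"fingers": 1},{"dp": [-0.759,-0.582,0.204],"angular": [-0.056,0.059,0.153],"fingers": 1},{"dp": [-0.759,-0.582,0.204],"angular": [-0.056,0.059,0.153],"fingers": 1},{"dp": [-0.759,-0.582,0.204],"angular": [-0.056,0.059,0.153],"fingers": 1},{"dp": [-0.759,-0.582,0.204],"angular": [-0.056,0.059,0.153],"fingers": 1},{"dp": [-0.759,-0.582,0.204],"angular": [-0.056,0.059,0.153],"fingers": 1}]' --newtons 40

```text
time: 2.5
tool_pos: [271.1, 429.2, 191.3]
tcp_rot: [172.6, -12.6, 138.3]
ft_force: [0.4, 0.1, 0.3]
finger_gap: -0.2
grip_force: 0.0
```

step_arm --targets '[{"dp": [-0.24,-0.043,-0.007],"angular": [-0.014,0.015,0.038],"fingers": 1},{"dp": [-0.481,-0.086,-0.014],"angular": [-0.028,0.03,0.076],"fingers": 1},{"dp": [-0.722,-0.13,-0.021],"angular": [-0.041,0.044,0.114],"fingers": 1},{"dp": [-0.962,-0.173,-0.028],"angular": [-0.055,0.059,0.152],"fingers": 1},{"dp": [-0.962,-0.173,-0.028],"angular": [-0.055,0.059,0.152],"fingers": 1},{"dp": [-0.962,-0.173,-0.028],"angular": [-0.055,0.059,0.152],"fingers": 1},{"dp": [-0.962,-0.173,-0.028],"angular": [-0.055,0.059,0.152],"fingers": 1},{"dp": [-0.962,-0.173,-0.028],"angular": [-0.055,0.059,0.152],"fingers": 1}]'

```text
time: 3.5
tool_pos: [387.7, 277.6, 150.2]
tcp_rot: [172.0, -27.0, 111.1]
ft_force: [0.2, -0.2, -0.6]
finger_gap: -0.0
grip_force: 0.0
```

step_arm --targets '[{"dp": [-0.227,0.076,-0.048],"angular": [-0.014,0.015,0.038],"fingers": 1},{"dp": [-0.454,0.152,-0.097],"angular": [-0.028,0.03,0.076],"fingers": 1},{"dp": [-0.682,0.228,-0.146],"angular": [-0.041,0.045,0.115],"fingers": 1},{"dp": [-0.909,0.304,-0.194],"angular": [-0.055,0.06,0.153],"fingers": 1},{"dp": [-0.909,0.304,-0.194],"angular": [-0.055,0.06,0.153],"fingers": 1},{"dp": [-0.909,0.304,-0.194],"angular": [-0.055,0.06,0.153],"fingers": 1},{"dp": [-0.909,0.304,-0.194],"angular": [-0.055,0.06,0.153],"fingers": 1},{"dp": [-0.909,0.304,-0.194],"angular": [-0.055,0.06,0.153],"fingers": 1}]'

```text
time: 4.5
tool_pos: [504.7, 125.7, 109.6]
tcp_rot: [180.0, -40.0, 79.0]
ft_force: [-0.6, 0.2, -0.5]
finger_gap: -0.2
grip_force: 0.0
```

```bash
python3 - <<'E'
from h import *
s=sense();print(s['time'],s['tool_pos'],s['tcp_rot'],s['joint_pos'],s['finger_gap'],s['ft_force'],'cmd',getc()[0])
P=camera_params("wrist");im=snapshot("wrist");cv2.imwrite("pics/w1.png",im)
for n in BOX:
    e,_=target(0,BX[2],BX,BOX[n],0)
    print(n,np.round(proj("wrist",e,P)),[(np.round(d["at"]).tolist(),round(d["conf"],2)) for d in pinpoint("wrist",n)])
E
```

```text
4.5 [504.68526096 125.65364008 109.56869479] [179.97898349 -40.02969494  78.98481878] [-19.05625467  -0.23044815 116.27145545  41.20873114  75.18802999
 -23.05513876] -0.17415748039608872 [-0.55820539  0.20791375 -0.53128967] cmd [504.9050282  124.52183541 108.98323912]
ribbon_box [319. 149.] [([321.0, 154.0], 0.87)]
lid_hinge [320.  13.] [([322.0, 14.0], 0.97), ([323.0, 246.0], 0.34)]
lid_brow [319. 191.] [([324.0, 194.0], 0.6)]
latch_pad [319. 245.] [([322.0, 247.0], 0.88)]
box_mouth [320.  71.] [([322.0, 70.0], 0.98), ([324.0, 192.0], 0.19)]
```

View pics/w1.png

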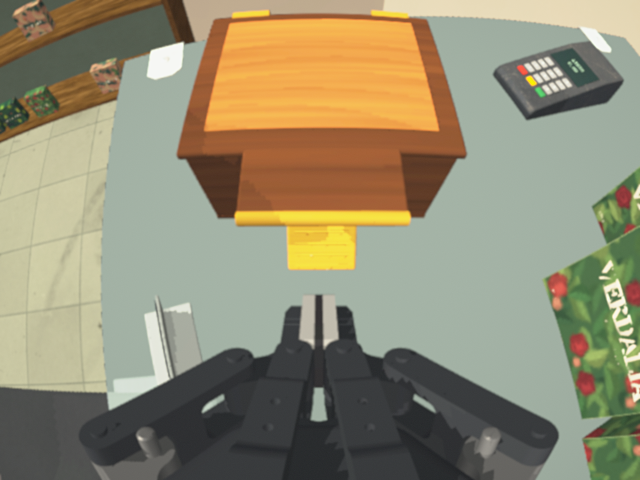

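The wrist picture shows the box with its brass brow edge at (322,217) and the latch plate at (322,247), just ahead of the shut fingertips at (319,310). The predictions match within about 3 px, so I press.

step_arm --targets '[{"dp": [0,-0.005,0.08],"angular": [0,0,0],"fingers": 1},{"dp": [0,-0.005,0.2],"angular": [0,0,0],"fingers": 1},{"dp": [0,-0.005,0.3],"angular": [0,0,0],"fingers": 1},{"dp": [0,-0.005,0.38],"angular": [0,0,0],"fingers": 1},{"dp": [0,-0.005,0.42],"angular": [0,0,0],"fingers": 1},{"dp": [0,-0.005,0.44],"angular": [0,0,0],"fingers": 1},{"dp": [0,-0.005,0.45],"angular": [0,0,0],"fingers": 1},{"dp": [0,-0.005,0.46],"angular": [0,0,0],"fingers": 1}]'

```text
time: 5.8
tool_pos: [515.6, 182.5, 38.9]
tcp_rot: [-180.0, -40.0, 78.8]
ft_force: [-2.2, -2.2, 0.9]
finger_gap: -0.3
grip_force: 1.4
```

step_arm --targets '[{"dp": [0,0,0.005],"angular": [0,0,0],"fingers": 1},{"dp": [0,0,0.01],"angular": [0,0,0],"fingers": 1},{"dp": [0,0,0.015],"angular": [0,0,0],"fingers": 1},{"dp": [0,0,0.02],"angular": [0,0,0],"fingers": 1},{"dp": [0,0,0.025],"angular": [0,0,0],"fingers": 1},{"dp": [0,0,0.03],"angular": [0,0,0],"fingers": 1},{"dp": [0,0,0.03],"angular": [0,0,0],"fingers": 1},{"dp": [0,0,0.03],"angular": [0,0,0],"fingers": 1}]'

```text
time: 6.8
tool_pos: [516.4, 186.5, 34.6]
tcp_rot: [-180.0, -40.1, 78.8]
ft_force: [-3.5, -5.5, 8.0]
finger_gap: -0.1
grip_force: 4.7
```

```bash
python3 - <<'E'
from h import *
snapshot("top");snapshot("scene")
for c in("top","scene"):
  for n in("lid_brow","latch_pad"): print(c,n,[(np.round(d["at"]).tolist(),round(d["conf"],2)) for d in pinpoint(c,n)])
  for a in (0,.6,1.1,1.3):
    l=np.array([67-165*np.cos(a)+3*np.sin(a)*-1*-1,0,98+165*np.sin(a)+3*np.cos(a)]);print(a,np.round(proj(c,target(0,BX[2],BX,l,0)[0])))
E
```

```text
top lid_brow [([162.0, 223.0], 0.77)]
top latch_pad [([240.0, 241.0], 0.64)]
0 [234. 238.]
0.6 [212. 232.]
1.1 [177. 224.]
1.3 [161. 221.]
scene lid_brow []
scene latch_pad [([332.0, 270.0], 0.67), ([296.0, 235.0], 0.43)]
0 [292. 214.]
0.6 [289. 178.]
1.1 [285. 155.]
1.3 [283. 148.]
```

```bash
python3 - <<'E'
from h import *
p,R=getc();p=p+R.apply([0,-1,98]);json.dump([p.tolist(),R.as_quat().tolist()],open("cmd.json","w"))
plan(p-R.as_matrix()[:,2]*150,R,1,4)
g,R1=target(0,TR[2],TR,TRAY["tray_grip"],25);z=R1.as_matrix()[:,2]
plan(g+z*18.7-z*80,R1,3,4);print(getc()[0])
E
```

```text
mm 150 deg 0.0
   [-0.0, 0.0, -0.188] [0.0, -0.0, 0.0]
   [-0.0, 0.0, -0.375] [0.0, -0.0, 0.0]
   [-0.0, 0.0, -0.562] [0.0, -0.0, 0.0]
   [-0.0, 0.0, -0.75] [0.0, -0.0, 0.0]
mm 151 deg 5.1
   [-0.149, 0.036, -0.11] [0.0, -0.007, -0.0]
   [-0.298, 0.071, -0.221] [0.0, -0.014, -0.001]
   [-0.447, 0.106, -0.332] [0.001, -0.021, -0.002]
   [-0.596, 0.142, -0.442] [0.001, -0.028, -0.002]
mm 151 deg 5.1
   [-0.158, 0.034, -0.097] [0.0, -0.007, -0.0]
   [-0.317, 0.068, -0.194] [0.001, -0.014, -0.001]
   [-0.476, 0.102, -0.291] [0.002, -0.021, -0.002]
   [-0.634, 0.136, -0.388] [0.002, -0.028, -0.002]
mm 151 deg 5.1
   [-0.166, 0.032, -0.083] [0.0, -0.007, -0.001]
   [-0.333, 0.065, -0.166] [0.0, -0.014, -0.002]
   [-0.5, 0.098, -0.249] [0.001, -0.021, -0.002]
   [-0.666, 0.13, -0.332] [0.001, -0.028, -0.003]
[ 494.68724418 -360.59585312  121.5339499 ]
```

step_arm --targets '[{"dp": [0,0,-0.1],"angular": [0,0,0],"fingers": 1},{"dp": [0,0,-0.2],"angular": [0,0,0],"fingers": 1},{"dp": [0,0,-0.38],"angular": [0,0,0],"fingers": 1},{"dp": [0,0,-0.56],"angular": [0,0,0],"fingers": 1},{"dp": [0,0,-0.75],"angular": [0,0,0],"fingers": 1},{"dp": [0,0,-0.75],"angular": [0,0,0],"fingers": 1},{"dp": [0,0,-0.75],"angular": [0,0,0],"fingers": 1},{"dp": [0,0,-0.75],"angular": [0,0,0],"fingers": 1}]'

```text
time: 8.1
tool_pos: [496.6, 92.9, 147.4]
tcp_rot: [-179.7, -40.1, 78.7]
ft_force: [0.7, -0.1, -0.1]
finger_gap: 0.3
grip_force: 0.0
```

step_arm --targets '[{"dp": [-0.149,0.036,-0.11],"angular": [0,-0.007,0],"fingers": 1},{"dp": [-0.298,0.071,-0.221],"angular": [0,-0.014,-0.001],"fingers": 1},{"dp": [-0.447,0.106,-0.332],"angular": [0.001,-0.021,-0.002],"fingers": 1},{"dp": [-0.596,0.142,-0.442],"angular": [0.001,-0.028,-0.002],"fingers": 1},{"dp": [-0.596,0.142,-0.442],"angular": [0.001,-0.028,-0.002],"fingers": 1},{"dp": [-0.596,0.142,-0.442],"angular": [0.001,-0.028,-0.002],"fingers": 1},{"dp": [-0.596,0.142,-0.442],"angular": [0.001,-0.028,-0.002],"fingers": 1},{"dp": [-0.596,0.142,-0.442],"angular": [0.001,-0.028,-0.002],"fingers": 1}]'

```text
time: 9.1
tool_pos: [496.5, -58.0, 139.6]
tcp_rot: [180.0, -35.0, 79.3]
ft_force: [0.6, 0.4, 0.1]
finger_gap: 0.0
grip_force: 0.0
```

step_arm --targets '[{"dp": [-0.158,0.034,-0.097],"angular": [0,-0.007,0],"fingers": 1},{"dp": [-0.317,0.068,-0.194],"angular": [0.001,-0.014,-0.001],"fingers": 1},{"dp": [-0.476,0.102,-0.291],"angular": [0.002,-0.021,-0.002],"fingers": 1},{"dp": [-0.634,0.136,-0.388],"angular": [0.002,-0.028,-0.002],"fingers": 1},{"dp": [-0.634,0.136,-0.388],"angular": [0.002,-0.028,-0.002],"fingers": 1},{"dp": [-0.634,0.136,-0.388],"angular": [0.002,-0.028,-0.002],"fingers": 1},{"dp": [-0.634,0.136,-0.388],"angular": [0.002,-0.028,-0.002],"fingers": 1},{"dp": [-0.634,0.136,-0.388],"angular": [0.002,-0.028,-0.002],"fingers": 1}]'

```text
time: 10.1
tool_pos: [495.6, -209.0, 130.6]
tcp_rot: [-179.9, -30.0, 79.7]
ft_force: [-0.2, -0.1, -0.3]
finger_gap: -0.1
grip_force: 0.0
```

step_arm --targets '[{"dp": [-0.166,0.032,-0.083],"angular": [0,-0.007,-0.001],"fingers": 0},{"dp": [-0.333,0.065,-0.166],"angular": [0,-0.014,-0.002],"fingers": 0},{"dp": [-0.5,0.098,-0.249],"angular": [0.001,-0.021,-0.002],"fingers": 0},{"dp": [-0.666,0.13,-0.332],"angular": [0.001,-0.028,-0.003],"fingers": 0},{"dp": [-0.666,0.13,-0.332],"angular": [0.001,-0.028,-0.003],"fingers": 0},{"dp": [-0.666,0.13,-0.332],"angular": [0.001,-0.028,-0.003],"fingers": 0},{"dp": [-0.666,0.13,-0.332],"angular": [0.001,-0.028,-0.003],"fingers": 0},{"dp": [-0.666,0.13,-0.332],"angular": [0.001,-0.028,-0.003],"fingers": 0}]'

```text
time: 11.1
tool_pos: [494.8, -359.8, 121.7]
tcp_rot: [-180.0, -24.9, 80.3]
ft_force: [-0.4, -0.1, -0.3]
finger_gap: 85.3
grip_force: 0.0
```

```bash
python3 - <<'E'
from h import *
s=sense();print(s['time'],s['tool_pos'],s['tcp_rot'],s['joint_pos'],s['finger_gap'],'cmd',getc()[0])
P=camera_params("wrist");im=snapshot("wrist");cv2.imwrite("pics/w2.png",im);obs=[]
for n in TRAY:
    e,_=target(0,TR[2],TR,TRAY[n],0);q=pinpoint("wrist",n)
    print(n,np.round(proj("wrist",e,P)),[(np.round(d["at"]).tolist(),round(d["conf"],2)) for d in q])
    if q: obs.append(("wrist",P,np.array(TRAY[n],float),np.array(q[0]["at"])))
if len(obs)>1: print(fit(obs,TR))
for n in("spool_small_center","spool_wide_center"): print(n,[(np.round(d["at"]).tolist(),round(d["conf"],2),np.round(onz("wrist",d["at"],14,P))) for d in pinpoint("wrist",n)])
E
```

```text
11.1 [ 494.83456889 -359.7862491   121.6716825 ] [-179.99849441  -24.93865047   80.33131917] [-51.70820803  27.39855109  76.56737628  18.27696894  93.16341873
 -43.79444264] 85.32580296491935 cmd [ 494.68724418 -360.59585312  121.5339499 ]
tray_deck [318. 137.] []
tray_lip [319.  56.] []
tray_grip [318. 261.] [([323.0, 265.0], 0.87)]
spool_small_center [([487.0, 238.0], 0.94, array([ 634., -338.,   14.])), ([323.0, 182.0], 0.89, array([ 513., -275.,   14.])), ([240.0, 358.0], 0.87, array([ 430., -394.,   14.])), ([316.0, 100.0], 0.69, array([ 519., -205.,   14.]))]
spool_wide_center [([320.0, 102.0], 0.57, array([ 522., -208.,   14.]))]
```

View pics/w2.png

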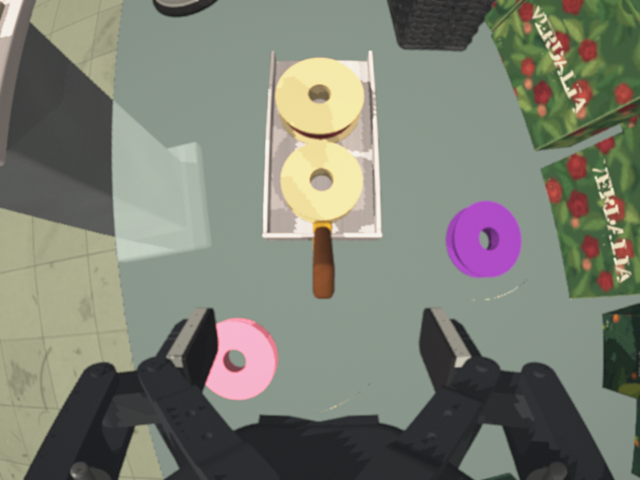

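The wrist picture shows the tray walls at columns 265–380. The handle grip is at (323,265), the small tan spool at (322,180) is the rear one and the wide spool at (320,95) is in front. The pink (237,358) and purple (485,238) look-alikes are off the tray. I shift 2 mm right, go down the bar and grip.

step_arm --targets '[{"dp": [-0.008,0.01,0.06],"angular": [0,0,0],"fingers": 0},{"dp": [-0.008,0.01,0.16],"angular": [0,0,0],"fingers": 0},{"dp": [-0.008,0.01,0.26],"angular": [0,0,0],"fingers": 0},{"dp": [-0.008,0.01,0.34],"angular": [0,0,0],"fingers": 0},{"dp": [-0.008,0.01,0.38],"angular": [0,0,0],"fingers": 0},{"dp": [-0.008,0.01,0.4],"angular": [0,0,0],"fingers": 0},{"dp": [-0.008,0.01,0.4],"angular": [0,0,0],"fingers": 0},{"dp": [-0.008,0.01,0.4],"angular": [0,0,0],"fingers": 0}]'

```text
time: 12.4
tool_pos: [502.4, -329.8, 49.0]
tcp_rot: [179.9, -24.9, 80.3]
ft_force: [0.2, -0.1, 0.2]
finger_gap: 85.3
grip_force: 0.0
```

step_arm --targets '[{"dp": [0,0,0],"angular": [0,0,0],"fingers": 0.6},{"dp": [0,0,0],"angular": [0,0,0],"fingers": 0.75},{"dp": [0,0,0],"angular": [0,0,0],"fingers": 0.85},{"dp": [0,0,0],"angular": [0,0,0],"fingers": 1},{"dp": [0,0,0],"angular": [0,0,0],"fingers": 1},{"dp": [0,0,0],"angular": [0,0,0],"fingers": 1},{"dp": [0,0,0],"angular": [0,0,0],"fingers": 1},{"dp": [0,0,0],"angular": [0,0,0],"fingers": 1}]' --newtons 90

```text
time: 13.4
tool_pos: [502.2, -329.3, 48.5]
tcp_rot: [180.0, -24.9, 80.3]
ft_force: [0.6, -0.9, 1.9]
finger_gap: 10.7
grip_force: 88.2
```

```bash
cat >> h.py <<'E'
def save(p,R): json.dump([np.array(p).tolist(),R.as_quat().tolist()],open("cmd.json","w"))
def planf(fn,n,rows=8,a=0.25,hold=0,f=1):
    """fn(s)->(p,R), trapezoid s over n*rows rows (last hold rows rest); prints each call as json"""
    N=n*rows-hold;v=1/(1-a)
    def S(u):
        u=min(u,1.); 
        return v*u*u/(2*a) if u<a else (v*(u-a/2) if u<1-a else 1-v*(1-u)**2/(2*a))
    for k in range(n):
        p0,R0=getc();L=[]
        for i in range(1,rows+1):
            p,R=fn(S((k*rows+i)/N));d=np.round(R0.inv().apply(p-p0)/200,3)+0.;w=np.round((R0.inv()*R).as_rotvec()/np.pi,3)+0.
            L.append({"dp":d.tolist(),"angular":w.tolist(),"fingers":f})
        print(json.dumps(L));save(p0+R0.apply(d*200),R0*Ro.from_rotvec(w*np.pi))
def lin(p0,R0,p1,R1):
    v=(R0.inv()*R1).as_rotvec();return lambda s:(p0+(np.array(p1)-p0)*s,R0*Ro.from_rotvec(v*s))
YX=lambda yaw,pit:Ro.from_euler('z',yaw,degrees=True)*Ro.from_euler('y',pit,degrees=True)
def traytcp(lip,yaw,pit):
    """TCP pose for tray lip at world lip, pitch + = lip down"""
    R=YX(yaw,pit);Rt=R*Ro.from_euler('y',-25,degrees=True)*Ro.from_euler('x',180,degrees=True)
    return np.array(lip)+R.apply([-183,0,63])+Rt.apply([0,0,18.7]),Rt
def lipof(p,R,yaw,pit): return p-(traytcp([0,0,0],yaw,pit)[0])
E
python3 - <<'E'
from h import *
p,R=getc();p=p+R.apply([-1.6,2,80]);save(p,R)
lip0=lipof(p,R,80.2,0);print(lip0)
l1=lip0+[0,0,155]
f1=lambda s:traytcp(lip0+(l1-lip0)*s,80.2,-8*np.clip(s*1.2-.2,0,1))
planf(f1,1,a=.3)
c=target(0,BX[2],BX,(-45,0,125),0)[0];print(c)
f2=lambda s:traytcp(l1+(c-l1)*s,80.2+(78.8-80.2)*s,-8)
planf(f2,3,a=.3)
E
```

```text
[ 531.90522934 -156.58966605    2.25905469]
[{"dp": [0.012, 0.0, -0.026], "angular": [0.0, 0.0, 0.0], "fingers": 1}, {"dp": [0.049, 0.0, -0.105], "angular": [0.0, 0.0, 0.0], "fingers": 1}, {"dp": [0.09, 0.0, -0.208], "angular": [0.0, 0.009, 0.0], "fingers": 1}, {"dp": [0.132, 0.0, -0.312], "angular": [0.0, 0.018, 0.0], "fingers": 1}, {"dp": [0.175, 0.0, -0.415], "angular": [0.0, 0.028, 0.0], "fingers": 1}, {"dp": [0.216, 0.0, -0.515], "angular": [0.0, 0.037, 0.0], "fingers": 1}, {"dp": [0.244, 0.0, -0.579], "angular": [0.0, 0.043, 0.0], "fingers": 1}, {"dp": [0.253, 0.0, -0.6], "angular": [0.0, 0.045, 0.0], "fingers": 1}]
[527.8594542  240.25701801 125.        ]
[{"dp": [0.006, -0.002, 0.005], "angular": [0.0, 0.0, 0.0], "fingers": 1}, {"dp": [0.026, -0.006, 0.02], "angular": [0.0, 0.0, 0.0], "fingers": 1}, {"dp": [0.058, -0.014, 0.044], "angular": [0.0, 0.0, 0.001], "fingers": 1}, {"dp": [0.102, -0.025, 0.079], "angular": [-0.001, 0.0, 0.001], "fingers": 1}, {"dp": [0.16, -0.039, 0.124], "angular": [-0.001, 0.0, 0.001], "fingers": 1}, {"dp": [0.231, -0.056, 0.178], "angular": [-0.00
[... 750 characters left out ...]
736, -0.186, 0.571], "angular": [-0.002, 0.0, 0.003], "fingers": 1}]
[{"dp": [0.092, -0.024, 0.071], "angular": [-0.001, 0.0, 0.001], "fingers": 1}, {"dp": [0.175, -0.046, 0.135], "angular": [-0.001, 0.0, 0.001], "fingers": 1}, {"dp": [0.245, -0.065, 0.189], "angular": [-0.001, 0.0, 0.001], "fingers": 1}, {"dp": [0.302, -0.08, 0.234], "angular": [-0.001, 0.0, 0.001], "fingers": 1}, {"dp": [0.347, -0.092, 0.268], "angular": [-0.001, 0.0, 0.002], "fingers": 1}, {"dp": [0.379, -0.101, 0.293], "angular": [-0.001, 0.0, 0.002], "fingers": 1}, {"dp": [0.398, -0.106, 0.308], "angular": [-0.001, 0.0, 0.002], "fingers": 1}, {"dp": [0.405, -0.108, 0.313], "angular": [-0.001, 0.0, 0.002], "fingers": 1}]
```

step_arm --targets '[{"dp": [0.012,0.0,-0.026],"angular": [0,0,0],"fingers": 1},{"dp": [0.049,0.0,-0.105],"angular": [0,0,0],"fingers": 1},{"dp": [0.09,0.0,-0.208],"angular": [0,0.009,0],"fingers": 1},{"dp": [0.132,0.0,-0.312],"angular": [0,0.018,0],"fingers": 1},{"dp": [0.175,0.0,-0.415],"angular": [0,0.028,0],"fingers": 1},{"dp": [0.216,0.0,-0.515],"angular": [0,0.037,0],"fingers": 1},{"dp": [0.244,0.0,-0.579],"angular": [0,0.043,0],"fingers": 1},{"dp": [0.253,0.0,-0.6],"angular": [0,0.045,0],"fingers": 1}]'

```text
time: 14.4
tool_pos: [501.6, -334.3, 179.7]
tcp_rot: [179.9, -33.0, 80.3]
ft_force: [0.6, -0.2, -2.5]
finger_gap: 10.8
grip_force: 87.9
```

```bash
python3 - <<'E'
from h import *
s=sense();print(s['time'],s['tool_pos'],s['tcp_rot'],s['finger_gap'],s['grip_force'],s['ft_force'],s['joint_pos'])
im=snapshot("wrist");cv2.imwrite("pics/w3.png",im)
E
```

```text
14.4 [ 501.55876301 -334.26861483  179.67276396] [179.9197613  -32.96846431  80.31845653] 10.81294723907723 87.92798280715942 [ 0.63449963 -0.20797062 -2.49091355] [-52.72246008  27.65829207  72.61360648  24.09237938 102.40656396
 -42.5525972 ]
```

View pics/w3.png

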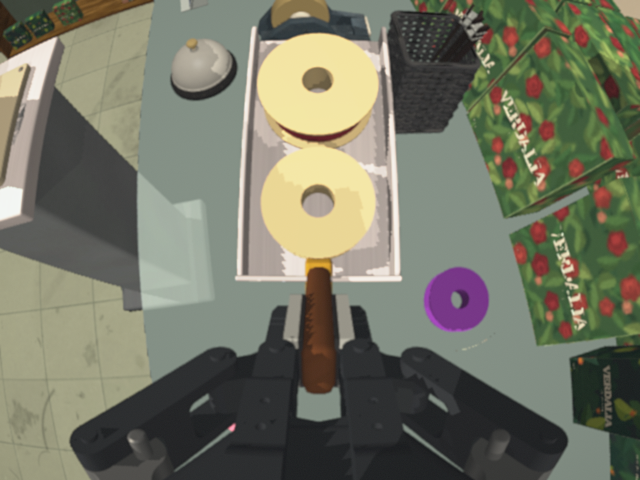

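The picture shows the tray lifted, held firmly at (320,330), with both tan spools aboard at (318,200) and (318,85). I carry it to the box.

step_arm --targets '[{"dp": [0.006,-0.002,0.005],"angular": [0,0,0],"fingers": 1},{"dp": [0.026,-0.006,0.02],"angular": [0,0,0],"fingers": 1},{"dp": [0.058,-0.014,0.044],"angular": [0,0,0.001],"fingers": 1},{"dp": [0.102,-0.025,0.079],"angular": [-0.001,0,0.001],"fingers": 1},{"dp": [0.16,-0.039,0.124],"angular": [-0.001,0,0.001],"fingers": 1},{"dp": [0.231,-0.056,0.178],"angular": [-0.001,0,0.001],"fingers": 1},{"dp": [0.314,-0.076,0.243],"angular": [-0.001,0,0.002],"fingers": 1},{"dp": [0.406,-0.099,0.314],"angular": [-0.001,0,0.002],"fingers": 1}]'

```text
time: 15.45
tool_pos: [498.9, -228.2, 170.0]
tcp_rot: [-180.0, -33.0, 79.9]
ft_force: [0.3, -0.4, -1.9]
finger_gap: 11.0
grip_force: 87.9
```

step_arm --targets '[{"dp": [0.092,-0.023,0.071],"angular": [-0.001,0,0],"fingers": 1},{"dp": [0.184,-0.046,0.143],"angular": [-0.001,0,0.001],"fingers": 1},{"dp": [0.276,-0.069,0.214],"angular": [-0.001,0,0.001],"fingers": 1},{"dp": [0.368,-0.093,0.285],"angular": [-0.001,0,0.002],"fingers": 1},{"dp": [0.46,-0.116,0.357],"angular": [-0.002,0,0.002],"fingers": 1},{"dp": [0.552,-0.139,0.428],"angular": [-0.002,0,0.002],"fingers": 1},{"dp": [0.644,-0.162,0.499],"angular": [-0.002,0,0.003],"fingers": 1},{"dp": [0.736,-0.186,0.571],"angular": [-0.002,0,0.003],"fingers": 1}]'

```text
time: 16.45
tool_pos: [494.8, -38.7, 154.5]
tcp_rot: [-180.0, -33.0, 79.2]
ft_force: [-0.0, -0.2, -2.0]
finger_gap: 11.1
grip_force: 87.9
```

step_arm --targets '[{"dp": [0.092,-0.024,0.071],"angular": [-0.001,0,0.001],"fingers": 1},{"dp": [0.175,-0.046,0.135],"angular": [-0.001,0,0.001],"fingers": 1},{"dp": [0.245,-0.065,0.189],"angular": [-0.001,0,0.001],"fingers": 1},{"dp": [0.302,-0.08,0.234],"angular": [-0.001,0,0.001],"fingers": 1},{"dp": [0.347,-0.092,0.268],"angular": [-0.001,0,0.002],"fingers": 1},{"dp": [0.379,-0.101,0.293],"angular": [-0.001,0,0.002],"fingers": 1},{"dp": [0.398,-0.106,0.308],"angular": [-0.001,0,0.002],"fingers": 1},{"dp": [0.405,-0.108,0.313],"angular": [-0.001,0,0.002],"fingers": 1}]'

```text
time: 17.45
tool_pos: [492.9, 64.1, 146.2]
tcp_rot: [-179.9, -33.0, 78.8]
ft_force: [0.1, -0.2, -1.7]
finger_gap: 11.3
grip_force: 87.9
```

```bash
python3 - <<'E'
from h import *
s=sense();print(s['time'],s['tool_pos'],s['tcp_rot'],s['grip_force'],s['joint_pos'],'cmd',getc()[0])
im=snapshot("wrist");cv2.imwrite("pics/w4.png",im)
b=lambda x,z:target(0,BX[2],BX,(x,0,z),0)[0]
f=lambda s:traytcp(b(-45,125)+(b(-42,116)-b(-45,125))*s,78.8,-8+54*s)
planf(f,2,a=.3,hold=3);print(getc()[0])
E
```

```text
17.45 [492.88429279  64.07252833 146.21289772] [-179.89800151  -33.01724797   78.78156344] 87.94050693511963 [-22.28009212  -5.43358715 113.86882469  32.8056181   80.54199144
 -19.23324311] cmd [492.86905832  64.00761092 146.24189997]
[{"dp": [0.007, 0.0, -0.009], "angular": [0.0, -0.004, 0.0], "fingers": 1}, {"dp": [0.031, 0.0, -0.034], "angular": [-0.001, -0.017, 0.0], "fingers": 1}, {"dp": [0.072, 0.0, -0.073], "angular": [-0.001, -0.038, 0.0], "fingers": 1}, {"dp": [0.134, 0.0, -0.124], "angular": [-0.001, -0.068, 0.0], "fingers": 1}, {"dp": [0.21, 0.0, -0.172], "angular": [-0.001, -0.101, 0.0], "fingers": 1}, {"dp": [0.29, 0.0, -0.213], "angular": [-0.001, -0.134, 0.0], "fingers": 1}, {"dp": [0.375, 0.0, -0.245], "angular": [-0.001, -0.167, 0.0], "fingers": 1}, {"dp": [0.463, 0.0, -0.268], "angular": [-0.001, -0.2, 0.0], "fingers": 1}]
[{"dp": [0.066, 0.0, -0.064], "angular": [0.0, -0.033, 0.0], "fingers": 1}, {"dp": [0.13, 0.0, -0.116], "angular": [0.0, -0.062, 0.0], "fingers": 1}, {"dp": [0.179, 0.0, -0.149], "angular": [0.0, -0.083, 0.0], "fingers": 1}, {"dp": [0.21, 0.0, -0.167], "angular": [0.0, -0.096, 0.0], "fingers": 1}, {"dp": [0.22, 0.0, -0.173], "angular": [0.0, -0.1, 0.0], "fingers": 1}, {"dp": [0.22, 0.0, -0.173], "angular": [0.0, -0.1, 0.0], "fingers": 1}, {"dp": [0.22, 0.0, -0.173], "angular": [0.0, -0.1, 0.0], "fingers": 1}, {"dp": [0.22, 0.0, -0.173], "angular": [0.0, -0.1, 0.0], "fingers": 1}]
[511.22763485 156.36507106 273.9180485 ]
```

View pics/w4.png

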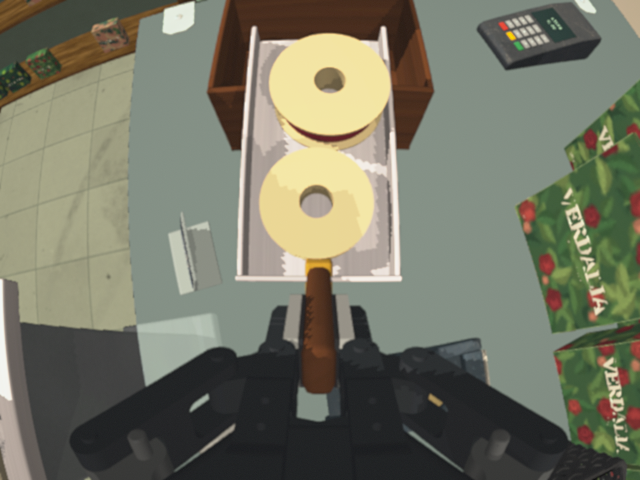

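The picture shows the tray lip over the open box, centred between its walls (215–432) near row 30, with the spools still aboard. I tip it.

step_arm --targets '[{"dp": [0.007,0,-0.009],"angular": [0,-0.004,0],"fingers": 1},{"dp": [0.031,0,-0.034],"angular": [-0.001,-0.017,0],"fingers": 1},{"dp": [0.072,0,-0.073],"angular": [-0.001,-0.038,0],"fingers": 1},{"dp": [0.134,0,-0.124],"angular": [-0.001,-0.068,0],"fingers": 1},{"dp": [0.21,0,-0.172],"angular": [-0.001,-0.101,0],"fingers": 1},{"dp": [0.29,0,-0.213],"angular": [-0.001,-0.134,0],"fingers": 1},{"dp": [0.375,0,-0.245],"angular": [-0.001,-0.167,0],"fingers": 1},{"dp": [0.463,0,-0.268],"angular": [-0.001,-0.2,0],"fingers": 1}]'

```text
time: 18.5
tool_pos: [502.8, 111.7, 243.2]
tcp_rot: [179.8, 3.1, 78.7]
ft_force: [-0.5, -0.4, -2.8]
finger_gap: 11.1
grip_force: 88.0
```

step_arm --targets '[{"dp": [0.066,0,-0.064],"angular": [0,-0.033,0],"fingers": 1},{"dp": [0.13,0,-0.116],"angular": [0,-0.062,0],"fingers": 1},{"dp": [0.179,0,-0.149],"angular": [0,-0.083,0],"fingers": 1},{"dp": [0.21,0,-0.167],"angular": [0,-0.096,0],"fingers": 1},{"dp": [0.22,0,-0.173],"angular": [0,-0.1,0],"fingers": 1},{"dp": [0.22,0,-0.173],"angular": [0,-0.1,0],"fingers": 1},{"dp": [0.22,0,-0.173],"angular": [0,-0.1,0],"fingers": 1},{"dp": [0.22,0,-0.173],"angular": [0,-0.1,0],"fingers": 1}]'

```text
time: 19.5
tool_pos: [511.2, 155.7, 274.1]
tcp_rot: [179.9, 21.0, 78.7]
ft_force: [0.4, -1.2, -1.3]
finger_gap: 11.0
grip_force: 88.3
```

```bash
python3 - <<'E'
from h import *
s=sense();print(s['time'],s['tool_pos'],s['tcp_rot'],s['grip_force'],s['ft_force'],s['joint_pos'],'cmd',getc()[0])
im=snapshot("wrist");cv2.imwrite("pics/w5.png",im)
E
```

```text
19.5 [511.23301014 155.71734585 274.07362159] [179.89369632  20.950602    78.69112282] 88.2769238948822 [ 0.4393287  -1.18939298 -1.32267479] [ 23.04827337   8.08154844  82.6622503  -17.55447543 100.84300443
  32.77228429] cmd [511.22763485 156.36507106 273.9180485 ]
```

View pics/w5.png

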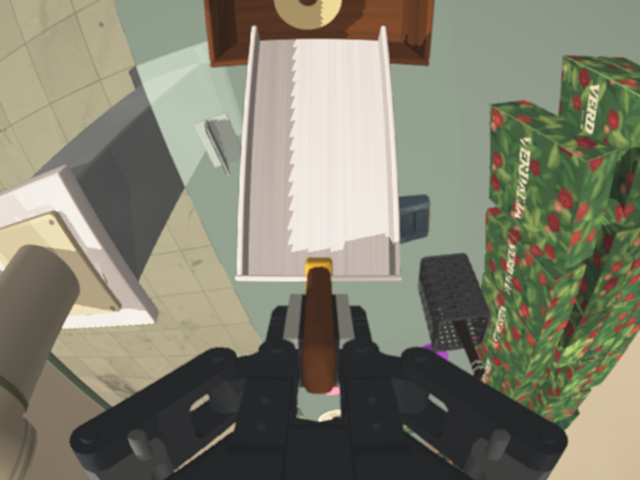

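The picture shows the tray empty, with a tan spool in the box at (308,5). The wrist load dropped by 1.2 N, so both spools are off. I level the tray and carry it back to its place.

```bash
python3 - <<'E'
from h import *
snapshot("top")
for n in("spool_wide_center","spool_small_center"): print(n,[(np.round(d["at"]).tolist(),round(d["conf"],2),np.round(onz("top",d["at"],30))) for d in pinpoint("top",n)])
b=lambda x,z:target(0,BX[2],BX,(x,0,z),0)[0]
a0,a1=b(-42,116),b(-70,145)
planf(lambda s:traytcp(a0+(a1-a0)*s,78.8,46-46*s),1,a=.3)
lip0=np.array([531.9,-156.6,2.3]);l1=lip0+[0,0,110]
planf(lambda s:traytcp(a1+(l1-a1)*np.array([s,s,s**4]),78.8+1.4*s,0),3,a=.25)
planf(lambda s:traytcp(l1+(lip0-l1)*s,80.2,0),1,a=.4)
print(getc()[0])
E
```

```text
spool_wide_center [([187.0, 233.0], 0.58, array([540., 316.,  30.]))]
spool_small_center [([472.0, 269.0], 0.84, array([ 434., -387.,   30.])), ([446.0, 195.0], 0.79, array([ 620., -329.,   30.]))]
[{"dp": [-0.024, 0.0, 0.018], "angular": [0.0, 0.009, 0.0], "fingers": 1}, {"dp": [-0.091, 0.0, 0.074], "angular": [0.0, 0.038, 0.0], "fingers": 1}, {"dp": [-0.183, 0.0, 0.169], "angular": [0.0, 0.082, 0.0], "fingers": 1}, {"dp": [-0.262, 0.0, 0.275], "angular": [0.0, 0.128, 0.0], "fingers": 1}, {"dp": [-0.323, 0.0, 0.386], "angular": [0.0, 0.173, 0.0], "fingers": 1}, {"dp": [-0.365, 0.0, 0.497], "angular": [0.0, 0.217, 0.0], "fingers": 1}, {"dp": [-0.382, 0.0, 0.568], "angular": [0.0, 0.246, 0.0], "fingers": 1}, {"dp": [-0.387, 0.0, 0.592], "angular": [0.0, 0.255, 0.0], "fingers": 1}]
[{"dp": [-0.007, 0.002, -0.003], "angular": [0.0, 0.0, 0.0], "fingers": 1}, {"dp": [-0.03, 0.007, -0.014], "angular": [0.001, 0.0, 0.0], "fingers": 1}, {"dp": [-0.068, 0.017, -0.032], "angular": [0.001, 0.0, 0.0], "fingers": 1}, {"dp": [-0.122, 0.031, -0.056], "angular": [0.001, 0.0, 0.0], "fingers": 1}, {"d
[... 1496 characters left out ...]
}, {"dp": [-0.51, 0.11, -0.105], "angular": [0.001, 0.0, -0.002], "fingers": 1}]
[{"dp": [-0.007, 0.0, 0.016], "angular": [0.0, 0.0, 0.0], "fingers": 1}, {"dp": [-0.03, 0.0, 0.065], "angular": [0.0, 0.0, 0.0], "fingers": 1}, {"dp": [-0.068, 0.0, 0.146], "angular": [0.0, 0.0, 0.0], "fingers": 1}, {"dp": [-0.116, 0.0, 0.249], "angular": [0.0, 0.0, 0.0], "fingers": 1}, {"dp": [-0.164, 0.0, 0.352], "angular": [0.0, 0.0, 0.0], "fingers": 1}, {"dp": [-0.201, 0.0, 0.433], "angular": [0.0, 0.0, 0.0], "fingers": 1}, {"dp": [-0.224, 0.0, 0.482], "angular": [0.0, 0.0, 0.0], "fingers": 1}, {"dp": [-0.232, 0.0, 0.498], "angular": [0.0, 0.0, 0.0], "fingers": 1}]
[ 502.08175281 -329.25492788   48.39062653]
```

step_arm --targets '[{"dp": [-0.024,0,0.018],"angular": [0,0.009,0],"fingers": 1},{"dp": [-0.091,0,0.074],"angular": [0,0.038,0],"fingers": 1},{"dp": [-0.183,0,0.169],"angular": [0,0.082,0],"fingers": 1},{"dp": [-0.262,0,0.275],"angular": [0,0.128,0],"fingers": 1},{"dp": [-0.323,0,0.386],"angular": [0,0.173,0],"fingers": 1},{"dp": [-0.365,0,0.497],"angular": [0,0.217,0],"fingers": 1},{"dp": [-0.382,0,0.568],"angular": [0,0.246,0],"fingers": 1},{"dp": [-0.387,0,0.592],"angular": [0,0.255,0],"fingers": 1}]'

```text
time: 20.7
tool_pos: [488.3, 42.1, 190.0]
tcp_rot: [180.0, -25.0, 78.6]
ft_force: [0.4, 0.3, -1.3]
finger_gap: 10.7
grip_force: 88.2
```

```bash
python3 - <<'E'
from h import *
s=sense();print(s['time'],s['tool_pos'],s['tcp_rot'],s['grip_force'])
P=camera_params("wrist");im=snapshot("wrist");t=snapshot("top")
c=cv2.resize(im[0:150,150:490],(780,344));c2=cv2.resize(t[180:290,130:300],(780,505))[:250]
cv2.imwrite("pics/w6.png",np.vstack([c,c2]))
E
```

```text
20.7 [488.28045372  42.13299242 189.98746889] [179.96820337 -24.99144471  78.58274062] 88.20478320121765
```

View pics/w6.png

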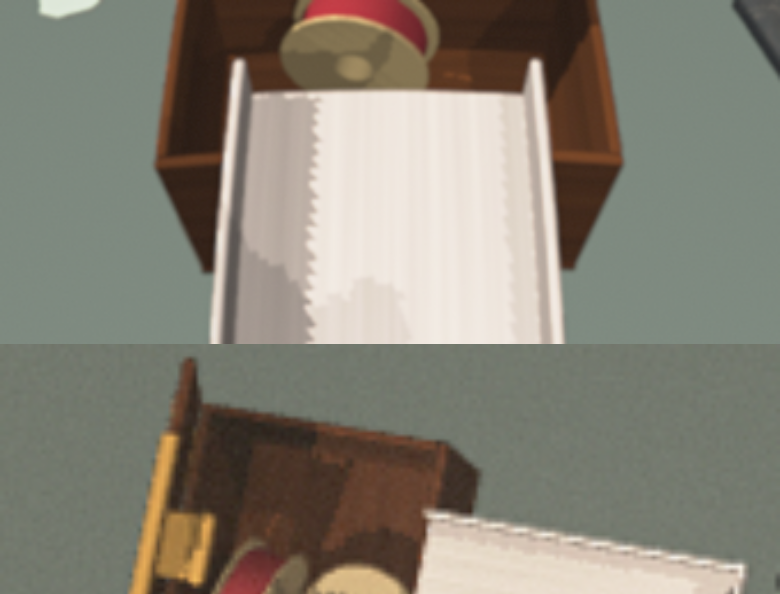

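The upper crop shows the red wide spool leaning at the back of the box. The top crop shows the small tan spool lying next to it, so both are inside. I return the tray.

step_arm --targets '[{"dp": [-0.007,0.002,-0.003],"angular": [0,0,0],"fingers": 1},{"dp": [-0.03,0.007,-0.014],"angular": [0.001,0,0],"fingers": 1},{"dp": [-0.068,0.017,-0.032],"angular": [0.001,0,0],"fingers": 1},{"dp": [-0.122,0.031,-0.056],"angular": [0.001,0,0],"fingers": 1},{"dp": [-0.19,0.049,-0.088],"angular": [0.001,0,-0.001],"fingers": 1},{"dp": [-0.274,0.071,-0.127],"angular": [0.001,0,-0.001],"fingers": 1},{"dp": [-0.366,0.094,-0.169],"angular": [0.001,0,-0.001],"fingers": 1},{"dp": [-0.458,0.118,-0.211],"angular": [0.001,0,-0.002],"fingers": 1}]'

```text
time: 21.8
tool_pos: [492.6, -61.4, 190.7]
tcp_rot: [179.9, -24.9, 79.2]
ft_force: [1.0, 0.0, -1.1]
finger_gap: 10.8
grip_force: 88.2
```

step_arm --targets '[{"dp": [-0.092,0.023,-0.042],"angular": [0.001,0,0],"fingers": 1},{"dp": [-0.185,0.046,-0.083],"angular": [0.001,0,-0.001],"fingers": 1},{"dp": [-0.277,0.069,-0.123],"angular": [0.001,0,-0.001],"fingers": 1},{"dp": [-0.371,0.092,-0.162],"angular": [0.001,0,-0.001],"fingers": 1},{"dp": [-0.465,0.115,-0.2],"angular": [0.001,0,-0.002],"fingers": 1},{"dp": [-0.559,0.138,-0.236],"angular": [0.001,0,-0.002],"fingers": 1},{"dp": [-0.655,0.161,-0.27],"angular": [0.002,0,-0.003],"fingers": 1},{"dp": [-0.752,0.184,-0.302],"angular": [0.002,0,-0.003],"fingers": 1}]'

```text
time: 22.8
tool_pos: [498.5, -226.9, 182.1]
tcp_rot: [-180.0, -24.9, 79.8]
ft_force: [0.5, -0.7, -1.1]
finger_gap: 10.9
grip_force: 88.2
```

step_arm --targets '[{"dp": [-0.098,0.022,-0.028],"angular": [0,0,0],"fingers": 1},{"dp": [-0.198,0.044,-0.054],"angular": [0,0,-0.001],"fingers": 1},{"dp": [-0.292,0.064,-0.074],"angular": [0,0,-0.001],"fingers": 1},{"dp": [-0.369,0.08,-0.088],"angular": [0,0,-0.001],"fingers": 1},{"dp": [-0.43,0.093,-0.097],"angular": [0.001,0,-0.002],"fingers": 1},{"dp": [-0.474,0.102,-0.102],"angular": [0.001,0,-0.002],"fingers": 1},{"dp": [-0.501,0.108,-0.105],"angular": [0.001,0,-0.002],"fingers": 1},{"dp": [-0.51,0.11,-0.105],"angular": [0.001,0,-0.002],"fingers": 1}]'

```text
time: 23.8
tool_pos: [502.2, -329.2, 158.2]
tcp_rot: [-180.0, -24.9, 80.2]
ft_force: [-0.6, 0.1, -1.4]
finger_gap: 10.8
grip_force: 88.2
```

step_arm --targets '[{"dp": [-0.007,0,0.016],"angular": [0,0,0],"fingers": 1},{"dp": [-0.03,0,0.065],"angular": [0,0,0],"fingers": 1},{"dp": [-0.068,0,0.146],"angular": [0,0,0],"fingers": 1},{"dp": [-0.116,0,0.249],"angular": [0,0,0],"fingers": 1},{"dp": [-0.164,0,0.352],"angular": [0,0,0],"fingers": 1},{"dp": [-0.201,0,0.433],"angular": [0,0,0],"fingers": 1},{"dp": [-0.224,0,0.482],"angular": [0,0,0],"fingers": 1},{"dp": [-0.232,0,0.498],"angular": [0,0,0],"fingers": 1}]'

```text
time: 24.8
tool_pos: [502.0, -329.0, 48.3]
tcp_rot: [-179.9, -25.0, 80.2]
ft_force: [-4.6, 1.7, 11.5]
finger_gap: 11.2
grip_force: 89.8
```

```bash
python3 - <<'E'
from h import *
p,R=getc();save(p+R.apply([0,0,-90]),R)
p0,R0=getc()
b=lambda x,z,t=0:target(0,BX[2],BX,(x,0,z),t)
p1,R1=b(62,345)
l=lin(p0,R0,p1,R1)
def f(s):
    p,R=l(s);p[2]=p0[2]+(p1[2]-p0[2])*min(1,1.25*s);return p,R
planf(f,4,a=.2)
p2,_=b(62,238);planf(lin(p1,R1,p2,R1),1,a=.4,hold=1);print(p0,p1,p2)
E
```

```text
[{"dp": [0.012, -0.001, 0.001], "angular": [0.0, 0.0, 0.0], "fingers": 1}, {"dp": [0.046, -0.004, 0.003], "angular": [0.0, -0.002, 0.0], "fingers": 1}, {"dp": [0.104, -0.009, 0.008], "angular": [0.0, -0.004, 0.0], "fingers": 1}, {"dp": [0.185, -0.017, 0.014], "angular": [0.0, -0.007, 0.0], "fingers": 1}, {"dp": [0.289, -0.026, 0.021], "angular": [0.0, -0.011, 0.001], "fingers": 1}, {"dp": [0.416, -0.038, 0.031], "angular": [0.0, -0.015, 0.001], "fingers": 1}, {"dp": [0.562, -0.051, 0.041], "angular": [0.0, -0.021, 0.001], "fingers": 1}, {"dp": [0.71, -0.064, 0.052], "angular": [0.0, -0.026, 0.001], "fingers": 1}]
[{"dp": [0.149, -0.014, -0.001], "angular": [0.0, -0.005, 0.001], "fingers": 1}, {"dp": [0.297, -0.028, -0.002], "angular": [0.0, -0.011, 0.001], "fingers": 1}, {"dp": [0.445, -0.042, -0.003], "angular": [-0.001, -0.016, 0.001], "fingers": 1}, {"dp": [0.594, -0.056, -0.005], "angular": [-0.001, -0.022, 0.002], "fingers": 1}, {"dp": [0.742, -0.07, -0.006], "angular": [-0.001, -0.027, 0.002], "fingers": 1}, {"dp": [0.89, -0.084, -0.007], "angular": [-0.001, -0.032, 0.002], "fi
[... 1439 characters left out ...]
": 1}]
[{"dp": [0.0, 0.0, 0.023], "angular": [0.0, 0.0, 0.0], "fingers": 1}, {"dp": [0.0, 0.0, 0.091], "angular": [0.0, 0.0, 0.0], "fingers": 1}, {"dp": [0.0, 0.0, 0.204], "angular": [0.0, 0.0, 0.0], "fingers": 1}, {"dp": [-0.001, 0.0, 0.331], "angular": [0.0, 0.0, 0.0], "fingers": 1}, {"dp": [-0.001, 0.0, 0.444], "angular": [0.0, 0.0, 0.0], "fingers": 1}, {"dp": [-0.001, 0.0, 0.513], "angular": [0.0, 0.0, 0.0], "fingers": 1}, {"dp": [-0.001, 0.0, 0.535], "angular": [0.0, 0.0, 0.0], "fingers": 1}, {"dp": [-0.001, 0.0, 0.535], "angular": [0.0, 0.0, 0.0], "fingers": 1}]
[ 495.69874603 -366.64107114  130.00884458] [548.64252978 345.21921963 345.        ] [548.64252978 345.21921963 238.        ]
```

step_arm --targets '[{"dp": [0,0,0],"angular": [0,0,0],"fingers": 0},{"dp": [0,0,0],"angular": [0,0,0],"fingers": 0},{"dp": [0,0,0],"angular": [0,0,0],"fingers": 0},{"dp": [0,0,0],"angular": [0,0,0],"fingers": 0},{"dp": [0,0,-0.1],"angular": [0,0,0],"fingers": 0},{"dp": [0,0,-0.22],"angular": [0,0,0],"fingers": 0},{"dp": [0,0,-0.35],"angular": [0,0,0],"fingers": 0},{"dp": [0,0,-0.45],"angular": [0,0,0],"fingers": 0}]'

```text
time: 25.8
tool_pos: [495.9, -368.1, 132.6]
tcp_rot: [179.9, -24.8, 80.2]
ft_force: [0.2, -0.0, 0.1]
finger_gap: 85.2
grip_force: 0.0
```

```bash
python3 - <<'E'
from h import *
p0=np.array([495.69874603,-366.64107114,130.00884458]);R0=target(0,80.2,TR,(0,0,0),25)[1];save(p0,R0)
b=lambda x,z,t=0:target(0,BX[2],BX,(x,0,z),t)
p1,R1=b(62,345);l=lin(p0,R0,p1,R1)
def f(s):
    p,R=l(s);p[2]=p0[2]+(p1[2]-p0[2])*min(1,1.25*s);return p,R
planf(f,5,rows=4,a=.2)
E
```

```text
[{"dp": [0.03, -0.003, 0.002], "angular": [0.0, -0.001, 0.0], "fingers": 1}, {"dp": [0.118, -0.011, 0.009], "angular": [0.0, -0.004, 0.0], "fingers": 1}, {"dp": [0.266, -0.024, 0.02], "angular": [0.0, -0.01, 0.001], "fingers": 1}, {"dp": [0.473, -0.043, 0.035], "angular": [0.0, -0.017, 0.001], "fingers": 1}]
[{"dp": [0.238, -0.022, 0.005], "angular": [0.0, -0.009, 0.0], "fingers": 1}, {"dp": [0.475, -0.045, 0.011], "angular": [0.0, -0.018, 0.001], "fingers": 1}, {"dp": [0.712, -0.067, 0.016], "angular": [-0.001, -0.026, 0.001], "fingers": 1}, {"dp": [0.949, -0.089, 0.021], "angular": [-0.001, -0.035, 0.002], "fingers": 1}]
[{"dp": [0.237, -0.024, -0.021], "angular": [0.0, -0.009, 0.0], "fingers": 1}, {"dp": [0.473, -0.048, -0.043], "angular": [0.0, -0.017, 0.001], "fingers": 1}, {"dp": [0.709, -0.072, -0.064], "angular": [0.0, -0.026, 0.001], "fingers": 1}, {"dp": [0.945, -0.095, -0.085], "angular": [0.0, -0.035, 0.002], "fingers": 1}]
[{"dp": [0.233, -0.026, -0.047], "angular": [0.0, -0.008, 0.0], "fingers": 1}, {"dp": [0.465, -0.051, -0.093], "angular": [0.0, -0.017, 0.001], "fingers": 1}, {"dp": [0.695, -0.076, -0.124], "angular": [0.0, -0.026, 0.001], "fingers": 1}, {"dp": [0.913, -0.101, -0.088], "angular": [-0.001, -0.035, 0.002], "fingers": 1}]
[{"dp": [0.194, -0.023, 0.011], "angular": [0.0, -0.007, 0.0], "fingers": 1}, {"dp": [0.332, -0.04, 0.018], "angular": [0.0, -0.013, 0.0], "fingers": 1}, {"dp": [0.415, -0.05, 0.022], "angular": [0.0, -0.016, 0.001], "fingers": 1}, {"dp": [0.443, -0.053, 0.024], "angular": [0.0, -0.017, 0.001], "fingers": 1}]
```

step_arm --targets '[{"dp": [0.03,-0.003,0.002],"angular": [0,-0.001,0],"fingers": 0},{"dp": [0.118,-0.011,0.009],"angular": [0,-0.004,0],"fingers": 0},{"dp": [0.266,-0.024,0.02],"angular": [0,-0.01,0.001],"fingers": 0.5},{"dp": [0.473,-0.043,0.035],"angular": [0,-0.017,0.001],"fingers": 1},{"dp": [0.473,-0.043,0.035],"angular": [0,-0.017,0.001],"fingers": 1},{"dp": [0.473,-0.043,0.035],"angular": [0,-0.017,0.001],"fingers": 1},{"dp": [0.473,-0.043,0.035],"angular": [0,-0.017,0.001],"fingers": 1},{"dp": [0.473,-0.043,0.035],"angular": [0,-0.017,0.001],"fingers": 1}]' --newtons 40

```text
time: 26.8
tool_pos: [501.9, -278.3, 162.8]
tcp_rot: [-179.8, -21.9, 79.9]
ft_force: [0.1, -0.1, -1.0]
finger_gap: 0.3
grip_force: 0.0
```

step_arm --targets '[{"dp": [0.238,-0.022,0.005],"angular": [0,-0.009,0],"fingers": 1},{"dp": [0.475,-0.045,0.011],"angular": [0,-0.018,0.001],"fingers": 1},{"dp": [0.712,-0.067,0.016],"angular": [-0.001,-0.026,0.001],"fingers": 1},{"dp": [0.949,-0.089,0.021],"angular": [-0.001,-0.035,0.002],"fingers": 1},{"dp": [0.949,-0.089,0.021],"angular": [-0.001,-0.035,0.002],"fingers": 1},{"dp": [0.949,-0.089,0.021],"angular": [-0.001,-0.035,0.002],"fingers": 1},{"dp": [0.949,-0.089,0.021],"angular": [-0.001,-0.035,0.002],"fingers": 1},{"dp": [0.949,-0.089,0.021],"angular": [-0.001,-0.035,0.002],"fingers": 1}]'

```text
time: 27.8
tool_pos: [515.2, -100.6, 229.5]
tcp_rot: [-179.9, -15.6, 79.5]
ft_force: [0.3, 0.0, -0.6]
finger_gap: 0.0
grip_force: 0.0
```

step_arm --targets '[{"dp": [0.237,-0.024,-0.021],"angular": [0,-0.009,0],"fingers": 1},{"dp": [0.473,-0.048,-0.043],"angular": [0,-0.017,0.001],"fingers": 1},{"dp": [0.709,-0.072,-0.064],"angular": [0,-0.026,0.001],"fingers": 1},{"dp": [0.945,-0.095,-0.085],"angular": [0,-0.035,0.002],"fingers": 1},{"dp": [0.945,-0.095,-0.085],"angular": [0,-0.035,0.002],"fingers": 1},{"dp": [0.945,-0.095,-0.085],"angular": [0,-0.035,0.002],"fingers": 1},{"dp": [0.945,-0.095,-0.085],"angular": [0,-0.035,0.002],"fingers": 1},{"dp": [0.945,-0.095,-0.085],"angular": [0,-0.035,0.002],"fingers": 1}]'

```text
time: 28.8
tool_pos: [528.6, 77.1, 296.8]
tcp_rot: [-179.8, -9.3, 79.2]
ft_force: [-0.2, 0.0, -0.3]
finger_gap: 0.3
grip_force: 0.0
```

step_arm --targets '[{"dp": [0.233,-0.026,-0.047],"angular": [0,-0.008,0],"fingers": 1},{"dp": [0.465,-0.051,-0.093],"angular": [0,-0.017,0.001],"fingers": 1},{"dp": [0.695,-0.076,-0.124],"angular": [0,-0.026,0.001],"fingers": 1},{"dp": [0.913,-0.101,-0.088],"angular": [-0.001,-0.035,0.002],"fingers": 1},{"dp": [0.913,-0.101,-0.088],"angular": [-0.001,-0.035,0.002],"fingers": 1},{"dp": [0.913,-0.101,-0.088],"angular": [-0.001,-0.035,0.002],"fingers": 1},{"dp": [0.913,-0.101,-0.088],"angular": [-0.001,-0.035,0.002],"fingers": 1},{"dp": [0.913,-0.101,-0.088],"angular": [-0.001,-0.035,0.002],"fingers": 1}]'

```text
time: 29.8
tool_pos: [542.1, 255.2, 344.4]
tcp_rot: [180.0, -3.0, 78.8]
ft_force: [-0.1, -0.4, -0.3]
finger_gap: -0.4
grip_force: 0.0
```

```bash
python3 - <<'E'
from h import *
s=sense();print(s['time'],s['tool_pos'],s['tcp_rot'],s['joint_pos'])
P=camera_params("wrist");im=snapshot("wrist");t=snapshot("top")
cv2.imwrite("pics/w7.png",np.hstack([cv2.resize(im,(480,360)),t[180:300,360:480].repeat(3,0).repeat(3,1)[:, :320]]))
E
```

```text
29.8 [542.13487075 255.18363058 344.41117678] [179.97537789  -2.96538282  78.83964852] [18.73995388  4.58105363 76.7307588   2.57833509 97.18041501 30.25693937]
```

View pics/w7.png

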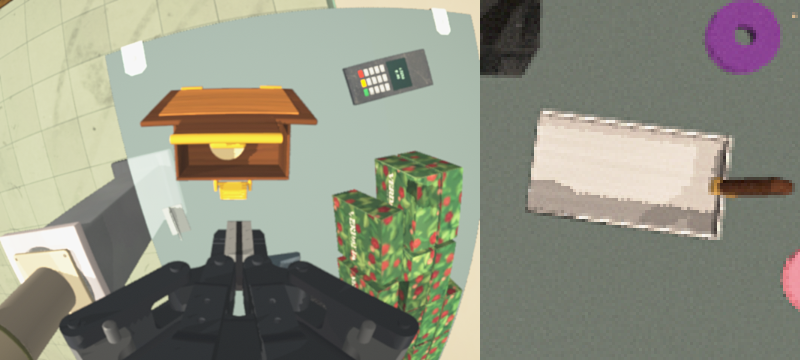

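The wrist view shows the open lid at (228,110), with the tool before it and high. The top crop shows the empty tray standing flat at (625,175). I go over and behind the lid.

step_arm --targets '[{"dp": [0.194,-0.023,0.011],"angular": [0,-0.007,0],"fingers": 1},{"dp": [0.332,-0.04,0.018],"angular": [0,-0.013,0],"fingers": 1},{"dp": [0.415,-0.05,0.022],"angular": [0,-0.016,0.001],"fingers": 1},{"dp": [0.443,-0.053,0.024],"angular": [0,-0.017,0.001],"fingers": 1},{"dp": [0.443,-0.053,0.024],"angular": [0,-0.017,0.001],"fingers": 1},{"dp": [0.443,-0.053,0.024],"angular": [0,-0.017,0.001],"fingers": 1},{"dp": [0.443,-0.053,0.024],"angular": [0,-0.017,0.001],"fingers": 1},{"dp": [0.443,-0.053,0.024],"angular": [0,-0.017,0.001],"fingers": 1}]'

```text
time: 30.9
tool_pos: [548.6, 345.1, 344.3]
tcp_rot: [180.0, 0.1, 78.7]
ft_force: [0.2, 0.3, -0.1]
finger_gap: -0.1
grip_force: 0.0
```

```bash
python3 - <<'E'
from h import *
s=sense();print(s['time'],s['tool_pos'],s['tcp_rot'],getc()[0])
b=lambda x,z,t=0:target(0,BX[2],BX,(x,0,z),t)
p0,R0=getc();R1=b(0,0)[1];p2=b(62,240)[0]
planf(lin(p0,R0,p2,R1),1,a=.4,hold=1)
def f(s):
    a=np.radians(78-75*s);r=146+20*s
    return b(67-r*np.cos(a)+3*np.sin(a)+11,98+r*np.sin(a)+3*np.cos(a))
q0=getc()[0];q1=f(0)[0]
planf(lambda s:(q0+(q1-q0)*min(1,s*8),R1) if s<.125 else f((s-.125)/.875),2,a=.2)
print(getc()[0])
E
```

```text
30.9 [548.60103224 345.08308117 344.27348428] [1.79978096e+02 8.46137565e-02 7.87259425e+01] [548.72242679 345.25683464 344.94219866]
[{"dp": [0.0, 0.0, 0.022], "angular": [0.0, 0.0, 0.0], "fingers": 1}, {"dp": [0.0, 0.0, 0.089], "angular": [0.0, 0.0, 0.0], "fingers": 1}, {"dp": [0.0, 0.0, 0.2], "angular": [0.0, 0.0, 0.0], "fingers": 1}, {"dp": [0.0, 0.0, 0.325], "angular": [0.0, 0.0, 0.0], "fingers": 1}, {"dp": [0.0, -0.001, 0.435], "angular": [0.0, 0.0, 0.0], "fingers": 1}, {"dp": [0.0, -0.001, 0.502], "angular": [0.0, 0.0, 0.0], "fingers": 1}, {"dp": [0.0, -0.001, 0.525], "angular": [0.0, 0.0, 0.0], "fingers": 1}, {"dp": [0.0, -0.001, 0.525], "angular": [0.0, 0.0, 0.0], "fingers": 1}]
[{"dp": [-0.006, 0.0, -0.001], "angular": [0.0, 0.0, 0.0], "fingers": 1}, {"dp": [-0.022, 0.0, -0.003], "angular": [0.0, 0.0, 0.0], "fingers": 1}, {"dp": [-0.05, 0.0, -0.007], "angular": [0.0, 0.0, 0.0], "fingers": 1}, {"dp": [-0.126, 0.0, 0.002], "angular": [0.0, 0.0, 0.0], "fingers": 1}, {"dp": [-0.21, 0.001, 0.022], "angular": [0.0, 0.0, 0.0], "fingers": 1}, {"dp": [-0.293, 0.001, 0.053], "angular": [0.0, 0.0, 0.0], "fingers": 1}, {"dp": [-0.373, 0.001, 0.094], "angular": [0.0, 0.0, 0.0], "fingers": 1}, {"dp": [-0.448, 0.001, 0.145], "angular": [0.0, 0.0, 0.0], "fingers": 1}]
[{"dp": [-0.069, 0.0, 0.06], "angular": [0.0, 0.0, 0.0], "fingers": 1}, {"dp": [-0.131, 0.0, 0.128], "angular": [0.0, 0.0, 0.0], "fingers": 1}, {"dp": [-0.186, 0.0, 0.204], "angular": [0.0, 0.0, 0.0], "fingers": 1}, {"dp": [-0.231, 0.0, 0.287], "angular": [0.0, 0.0, 0.0], "fingers": 1}, {"dp": [-0.267, 0.0, 0.375], "angular": [0.0, 0.0, 0.0], "fingers": 1}, {"dp": [-0.288, 0.0, 0.447], "angular": [0.0, 0.0, 0.0], "fingers": 1}, {"dp": [-0.297, 0.0, 0.492], "angular": [0.0, 0.0, 0.0], "fingers": 1}, {"dp": [-0.3, 0.0, 0.507], "angular": [0.0, 0.0, 0.0], "fingers": 1}]
[519.62596237 198.42619552 109.59675219]
```

step_arm --targets '[{"dp": [0,0,0.022],"angular": [0,0,0],"fingers": 1},{"dp": [0,0,0.089],"angular": [0,0,0],"fingers": 1},{"dp": [0,0,0.2],"angular": [0,0,0],"fingers": 1},{"dp": [0,0,0.325],"angular": [0,0,0],"fingers": 1},{"dp": [0,-0.001,0.435],"angular": [0,0,0],"fingers": 1},{"dp": [0,-0.001,0.502],"angular": [0,0,0],"fingers": 1},{"dp": [0,-0.001,0.525],"angular": [0,0,0],"fingers": 1},{"dp": [0,-0.001,0.525],"angular": [0,0,0],"fingers": 1}]'

```text
time: 31.9
tool_pos: [548.3, 345.5, 239.3]
tcp_rot: [180.0, 0.1, 78.8]
ft_force: [-0.9, 0.1, 0.1]
finger_gap: 0.3
grip_force: 0.0
```

step_arm --targets '[{"dp": [-0.006,0,-0.001],"angular": [0,0,0],"fingers": 1},{"dp": [-0.022,0,-0.003],"angular": [0,0,0],"fingers": 1},{"dp": [-0.05,0,-0.007],"angular": [0,0,0],"fingers": 1},{"dp": [-0.126,0,0.002],"angular": [0,0,0],"fingers": 1},{"dp": [-0.21,0.001,0.022],"angular": [0,0,0],"fingers": 1},{"dp": [-0.293,0.001,0.053],"angular": [0,0,0],"fingers": 1},{"dp": [-0.373,0.001,0.094],"angular": [0,0,0],"fingers": 1},{"dp": [-0.448,0.001,0.145],"angular": [0,0,0],"fingers": 1}]'

```text
time: 32.9
tool_pos: [530.8, 256.2, 210.2]
tcp_rot: [180.0, 0.1, 78.7]
ft_force: [0.2, 1.2, 0.1]
finger_gap: -0.0
grip_force: 0.5
```

step_arm --targets '[{"dp": [-0.069,0,0.06],"angular": [0,0,0],"fingers": 1},{"dp": [-0.131,0,0.128],"angular": [0,0,0],"fingers": 1},{"dp": [-0.186,0,0.204],"angular": [0,0,0],"fingers": 1},{"dp": [-0.231,0,0.287],"angular": [0,0,0],"fingers": 1},{"dp": [-0.267,0,0.375],"angular": [0,0,0],"fingers": 1},{"dp": [-0.288,0,0.447],"angular": [0,0,0],"fingers": 1},{"dp": [-0.297,0,0.492],"angular": [0,0,0],"fingers": 1},{"dp": [-0.3,0,0.507],"angular": [0,0,0],"fingers": 1}]'

```text
time: 33.9
tool_pos: [519.0, 198.3, 108.3]
tcp_rot: [-180.0, 0.1, 78.8]
ft_force: [0.2, 0.8, 0.3]
finger_gap: -0.3
grip_force: 0.3
```

step_arm --targets '[{"dp": [0,0,0.01],"angular": [0,0,0],"fingers": 1},{"dp": [0,0,0.02],"angular": [0,0,0],"fingers": 1},{"dp": [0,0,0.03],"angular": [0,0,0],"fingers": 1},{"dp": [0,0,0.04],"angular": [0,0,0],"fingers": 1},{"dp": [0,0,0.047],"angular": [0,0,0],"fingers": 1},{"dp": [0,0,0.052],"angular": [0,0,0],"fingers": 1},{"dp": [0,0,0.055],"angular": [0,0,0],"fingers": 1},{"dp": [0,0,0.055],"angular": [0,0,0],"fingers": 1}]'

```text
time: 34.9
tool_pos: [519.3, 198.4, 98.0]
tcp_rot: [180.0, 0.1, 78.8]
ft_force: [-0.4, -0.0, 2.4]
finger_gap: -0.1
grip_force: 0.9
```

step_arm --targets '[{"dp": [0,0,0.003],"angular": [0,0,0],"fingers": 1},{"dp": [0,0,0.006],"angular": [0,0,0],"fingers": 1},{"dp": [0,0,0.009],"angular": [0,0,0],"fingers": 1},{"dp": [0,0,0.012],"angular": [0,0,0],"fingers": 1},{"dp": [0,0,0.015],"angular": [0,0,0],"fingers": 1},{"dp": [0,0,0.018],"angular": [0,0,0],"fingers": 1},{"dp": [0,0,0.018],"angular": [0,0,0],"fingers": 1},{"dp": [0,0,0.018],"angular": [0,0,0],"fingers": 1}]'

```text
time: 35.9
tool_pos: [519.6, 198.4, 95.6]
tcp_rot: [180.0, 0.1, 78.8]
ft_force: [-4.8, -2.7, 12.8]
finger_gap: 0.2
grip_force: 6.2
```

step_arm --targets '[{"dp": [0,0,0.005],"angular": [0,0,0],"fingers": 1},{"dp": [0,0,0.01],"angular": [0,0,0],"fingers": 1},{"dp": [0,0,0.01],"angular": [0,0,0],"fingers": 1},{"dp": [0,0,0],"angular": [0,0,0],"fingers": 1},{"dp": [0,0,-0.03],"angular": [0,0,0],"fingers": 1},{"dp": [0,0,-0.1],"angular": [0,0,0],"fingers": 1},{"dp": [0,0,-0.25],"angular": [0,0,0],"fingers": 1},{"dp": [0,0,-0.4],"angular": [0,0,0],"fingers": 1}]'

```text
time: 36.9
tool_pos: [519.0, 198.5, 175.2]
tcp_rot: [-180.0, 0.1, 78.8]
ft_force: [1.0, 0.6, -0.6]
finger_gap: -0.2
grip_force: 0.0
```

step_arm --targets '[{"dp": [-0.1,0,-0.15],"angular": [0,0,0],"fingers": 1},{"dp": [-0.2,0,-0.3],"angular": [0,0,0],"fingers": 1},{"dp": [-0.3,0,-0.45],"angular": [0,0,0],"fingers": 1},{"dp": [-0.4,0,-0.6],"angular": [0,0,0],"fingers": 1},{"dp": [-0.4,0,-0.6],"angular": [0,0,0],"fingers": 1},{"dp": [-0.4,0,-0.6],"angular": [0,0,0],"fingers": 1},{"dp": [-0.4,0,-0.6],"angular": [0,0,0],"fingers": 1},{"dp": [-0.4,0,-0.6],"angular": [0,0,0],"fingers": 1}]'

```text
time: 37.9
tool_pos: [503.2, 120.6, 293.2]
tcp_rot: [-179.9, 0.1, 78.8]
ft_force: [0.2, -0.1, 0.1]
finger_gap: -0.1
grip_force: 0.0
```

```bash
python3 - <<'E'
from h import *
s=sense();print(s['time'],s['tool_pos'],s['ft_force'])
im=snapshot("wrist");t=snapshot("top");sc=snapshot("scene")
for c in("top","scene","wrist"):
  P=camera_params(c)
  print(c,[[n]+[(np.round(d["at"]).tolist(),round(d["conf"],2)) for d in pinpoint(c,n)[:2]] for n in("lid_brow","latch_pad")],[np.round(proj(c,target(0,BX[2],BX,l,0)[0],P)).tolist() for l in (BOX["lid_brow"],(-97.5,0,104+3),BOX["latch_pad"])])
q=np.hstack([cv2.resize(im,(400,300)),cv2.resize(sc[180:280,230:363],(400,300))])
cv2.imwrite("pics/w8.png",np.vstack([q,cv2.resize(t[160:310,120:520],(800,300))]))
E
```

```text
37.9 [503.22983572 120.64454375 293.24962766] [ 0.20728822 -0.11402307  0.13121396]
top [['lid_brow', ([234.0, 238.0], 0.76)], ['latch_pad']] [[234.0, 238.0], [233.0, 238.0], [241.0, 241.0]]
scene [['lid_brow', ([290.0, 213.0], 0.97)], ['latch_pad', ([292.0, 235.0], 0.71)]] [[292.0, 214.0], [292.0, 212.0], [293.0, 236.0]]
wrist [['lid_brow', ([324.0, 133.0], 0.76)], ['latch_pad']] [[318.0, 132.0], [319.0, 132.0], [318.0, 136.0]]
```

View pics/w8.png

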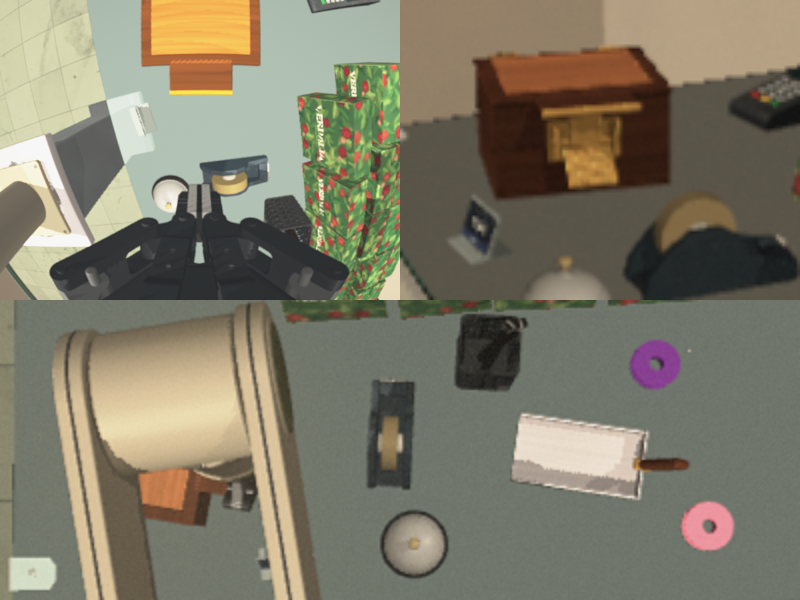

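The picture shows the lid staying shut (scene crop, brow at (595,105)), the latch back at (590,160), the tray flat and empty at (580,455), and the bystanders where they were. I hand in.

```bash
python3 -c "
from bench import *
print(hand_in())"
```

```text
the job is handed in; nothing more can be done
None
```

I handed the job in at about 38 s on the robot's clock: the lid popped open, both spools went into the box, the empty tray is flat on the counter, the lid was pressed shut and stayed shut, and the bystanders look unmoved; `hand_in()` returned no verdict.

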